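Load the contact grill, shut it and lock it

ROBOT

A 7-joint arm with a two-finger parallel gripper is mounted at the origin on the work surface. World frame = base frame: x ahead of the robot, y to its left, z up, the work surface at z = 0. Lengths are in m, angles in rad, forces in N, time in s.
With the tool pointing down it reaches from about 0.4 to 0.875 m from the base axis. Payload 19.3 kg.
Tool frame: the origin (TCP) lies at the very end of the fingers, on their centre line; the grasp point (between the pads) lies 19 mm behind it; z points along the fingers, y is the line along which they close (so a half turn about z gives the same grasp; the last joint's range is limited). The gripper opens to 85 mm and grips with 20 to 120 N. Pads are 22 mm wide; open, the fingers measure 114 mm over their backs; the gripper's body (76 mm by 85 mm) begins 54 mm behind the grasp point. The pads swing forward as they close: fully open they stand 13 mm farther back than shut.
Start: joints at [1.203, 0.521, -0.036, 1.599, 0.021, 1.021, -0.113], TCP at [0.183, -0.597, 0.231] pointing down, gripper open.
Joint ranges: [-2.91, 2.91], [-0.3, 2.13], [-1.5, 1.42], [0.17, 2.43], [-1.26, 4.41], [0.16, 1.93], [-2.52, 2.52]. Speed limits (rad/s): [1.89, 1.89, 2.39, 2.39, 3.01, 3.01, 3.01].

INTERFACE

Orientations are given as [roll, pitch, yaw] about the fixed x, y, z axes, in that order (R = Rz(yaw) Ry(pitch) Rx(roll)).
In Python, from workcell import observe, grab_frame, job_done gives the robot as it stands.
- The arm moves only by the tool move_arm, never from a script. Its argument "plan" is a list that holds one entry, the list of rows, each a list of 7 numbers: the shift along the tool's x, y, z each as a share of 0.02 m, from -1 to 1, then the turn, a rotation vector about the tool's x, y, z each as a share of 6 degrees, from -1 to 1, then the opening, from -1 (shut) to 1 (fully open). A call has exactly 10 rows; each row shifts and turns the commanded pose from where the row before left it, along the tool's axes as they then stand; what a row does not reach is not made up. A row lasts 1/10 s, in which the tool goes at most 50 mm and 8.59 degrees, less where a joint would pass 70% of its speed; a pose out of reach is approached as far as the arm can. A call with a number of a shift or a turn outside -1 to 1 is refused whole. A call with a gripper value outside its range is refused whole. The fingers move at their own pace and stop on an object; "grip_force" is the grip in N (left out, the last holds). Time passes only in rows, so rows that do not move let the fingers close, or fill a call up. It gives the time, the measured TCP pose, the force, the opening and the grip force at its end, in the units of the state.
- observe(): the state, without advancing time (a new reading comes with each control period).
- grab_frame(name): name is "scene" or "top" or "wrist"; returns a dict with "color" (400x640x3 uint8, red, green, blue), "intrinsics" (3x3 intrinsics, pixels), "position" and "orientation" of the camera in the world; the wrist camera has in their place "tool_from_camera" (4x4, takes a point from camera to tool coordinates, whose origin is the TCP and whose axes are the flange's). Camera axes: x right, y down, z forward; pixel columns grow to the right and rows downward; lengths in m; the calibration is good to about 2 mm. A picture is of the moment at which its call begins: read the wrist's pose just before it. There is no depth.
- job_done(): hands the job in; it is judged then, once.
The state is a dict: "clock": time; "qpos": joint angles; "qd": joint speeds; "joint_efforts": joint torques, N m; "position": TCP position; "tool_rot": TCP orientation; "force": force on the tool from outside, world axes, zero at the start; "moment": the same for the moment, N m; "grip_width": finger opening in m; "finger_force": force on a finger pad.
Only numpy, scipy, OpenCV 4.12 (cv2) and the standard library are available. Lean on these libraries where they do the work, as an engineer would, in place of code of your own. Each camera call takes 0.05 s, during which the arm holds its last target. There are 200 camera calls.

TASK

Lay the long bread roll flat in the middle of the contact grill's lower plate, pointing front to back along the ribs, and let go of it. Then bring the lid down gently, without slamming it, until it is fully shut, and only then press the red locking lever fully down; leave the other things on the counter where they are.

Things in the scene. Friction and masses are not known exactly. Their poses are not given: they have to be found in the camera images.
- roll: the long bread roll, golden crust with four pale slanted cuts, firm: a rounded block 130 (its x) by 58 (its y) by 32 mm high (its z), about 120 g, lying flat on the board at the start. Origin: centre of its underside; x along its length (either end will do in the grill)
- grill: contact grill, fixed, black and steel, 260 (x) by 260 mm (y); origin: centre of its underside, on the counter. x points from its open front (towards the robot) to the hinge at the back, y to its left. Level black lower plate 190 by 220 mm, ribs along x. The open lid leans over it: no room for a vertical gripper over the plate's middle, so come in leaning, from the front
- plate_centre (a point): the middle of the lower plate's top face, 62 mm above the counter, 10 mm in front of the grill's origin; axes as the grill's
- lid (a joint): lid angle: 0 fully shut (level), about 0.85 to 0.97 at the start, at most 1.1. A stiff hinge holds it at any angle; lowering it by the handle takes 1 to 4 N. The lid is a steel slab 210 mm long, 250 wide, 43 thick (from 7 mm below to 36 mm above the hinge axis when shut), 36 mm clear of the lower plate when shut
- lid_hinge (a point): middle of the lid's hinge axis, which runs along the grill's y, 110 mm behind the grill's origin and 105 mm above the counter; axes of the lid (equal to the grill's when shut)
- lid_handle (a point): middle of the lid's handle, a round black bar 18 mm thick, 150 mm long, parallel to the hinge, on brackets 68 mm either side. In the lid's axes 255 mm in front of the hinge axis and 20 mm above it (radius 256). Free gap of 36 mm between bar and lid's front edge: pinch it from above, one finger in the gap
- latch (a joint): angle of the red locking lever: 0 pressed fully down (level, locked), about 0.55 to 0.8 raised at the start; it stays where it is left and moves with 1 to 4 N, pressed down on its outer half
- latch_pivot (a point): pivot of the red locking lever, 85 mm above the counter, on the outside of the grill's right wall (-y), 90 mm in front of and 165 mm to the right of the grill's origin; axis along the grill's y
- latch_tip (a point): free end of the red locking lever, 120 mm from its pivot; the lever is 24 mm wide and 10 mm thick; it points to the grill's front when down, to the front and up when raised
- board: wooden chopping board, fixed, 300 (x) by 220 (y) by 18 mm; origin at the centre of its underside, on the counter. The roll and the bun lie on it
- bun: round bread bun, 84 mm across, 43 mm high, on the board; bystander; origin at the centre of its underside
- juicer: blue plastic citrus juicer, 124 mm across, 50 mm high, with a handle; bystander; origin at the centre of its underside
- cup: white cup with a handle, 96 mm across, 70 mm high; bystander; origin at the centre of its underside
- jam: jam jar with a red lid, 66 mm across, 85 mm high; bystander; origin at the centre of its underside
- salt: glass salt jar with a steel lid, 56 mm across, 70 mm high, on the robot's side of the grill, to the right; bystander; origin at the centre of its underside
Things that resemble listed ones, but are neither listed nor needed, are in the scene too. Leave any black or green look-alike of the roll alone.

How it is judged:
By the outcome, as a careful person would: the job done as asked, in the order asked, and still so for the second after the job is handed in, with the robot touching nothing.
It also fails if it takes over 72 s, if anything falls off the work surface, if the arm or the gripper's body presses on something with over 40 N, if the wrist force passes 120 N, or if a joint passes its speed limit or range.

## Working session

There is one attempt and no reset: what is moved stays moved. The work goes in short steps, Python scripts to look and compute and a tool call to move; the robot and the scene stay as the last step left them, time stands still between calls to the robot, and variables do not carry over. Pictures are saved under pics/ and viewed, at most 10 in all, crops included, and the job is handed in when it is done.

Besides the shell and the picture viewer there is one more tool, called as name([rows], argument=value, ...), one row to a line, values as JSON. move_arm: Moves the arm, as the interface text tells. Shift numbers are shares of 0.02 m and turn numbers shares of 6 degrees, none past 1 either way. Its arguments: {"type":"object","properties":{"plan":{"type":"array"},"grip_force":{"type":"number"}},"required":["plan"]}

```bash
mkdir -p pics
cat > h.py <<'E'
import numpy as np, cv2, pickle
from workcell import observe, grab_frame
from scipy.spatial.transform import Rotation as R
def rot(o):
    o=np.array(o,float)
    if o.shape==(3,3): return o
    return R.from_euler('xyz',o).as_matrix() if o.size==3 else R.from_quat(o).as_matrix()
def ray(f,u,v):
    d=rot(f['orientation'])@np.linalg.inv(f['intrinsics'])@np.array([u,v,1.]); return np.array(f['position']),d/np.linalg.norm(d)
def onz(f,u,v,z):
    p,d=ray(f,u,v); return p+d*(z-p[2])/d[2]
def proj(f,P):
    c=rot(f['orientation']).T@(np.array(P)-np.array(f['position'])); q=np.array(f['intrinsics'])@c; return q[:2]/q[2]
def tri(f1,a,f2,b):
    p,d=ray(f1,*a); q,e=ray(f2,*b); s=np.linalg.lstsq(np.c_[d,-e],q-p,rcond=None)[0]
    A=p+s[0]*d;B=q+s[1]*e; return (A+B)/2,np.linalg.norm(A-B)
E
python3 - <<'E'
from h import *
o=observe(); print({k:np.round(v,3).tolist() if not isinstance(v,str) else v for k,v in o.items()})
for n in('scene','top'):
    f=grab_frame(n); pickle.dump(f,open(n+'.pkl','wb')); cv2.imwrite(f'pics/{n}0.png',f['color'][:,:,::-1]); print(n,f['intrinsics'],f['position'],f['orientation'])
E
```

```text
{'clock': 0.0, 'qpos': [1.203, 0.522, -0.036, 1.6, 0.021, 1.021, -0.113], 'qd': [0.002, 0.002, 0.001, 0.0, 0.001, -0.001, -0.001], 'joint_efforts': [0.001, -92.708, 1.98, -36.992, 0.018, 0.008, -0.0], 'position': [0.183, -0.597, 0.231], 'tool_rot': [-3.14, 0.0, 0.298], 'force': [0.324, -0.473, -0.273], 'moment': [-0.015, 0.013, 0.007], 'finger_force': 0.0, 'grip_width': 0.085}
scene [[426.21955106   0.         324.07323525]
 [  0.         426.21955106 204.66157516]
 [  0.           0.           1.        ]] [ 1.1925124  -0.64524193  0.83591281] [-2.27164294 -0.01759928  0.80131765]
top [[477.81595521   0.         316.886849  ]
 [  0.         477.81595521 197.92063246]
 [  0.           0.           1.        ]] [ 0.37516148 -0.0433116   1.36549321] [-2.99991581  0.02461423 -1.58587967]
```

View pics/scene0.png

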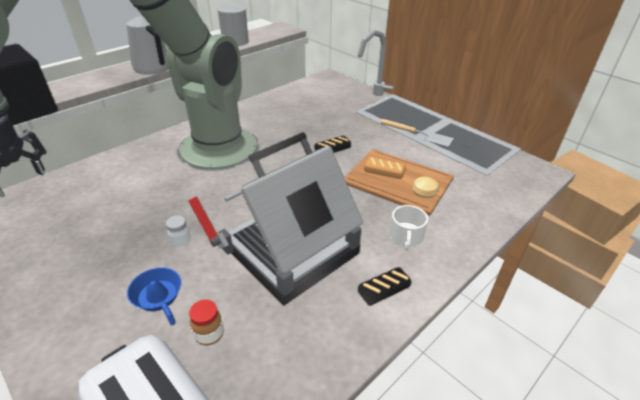

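View pics/top0.png

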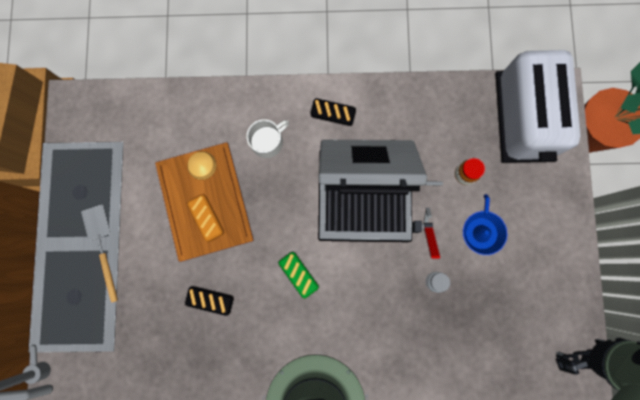

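The top view shows four roll-like things: golden on the board (205,217), black (209,300), black (333,111) and green (298,274). The one on the board has a golden crust with four pale cuts, so it fits. The grill is at (370,190), its lever at (432,240), and the salt at (440,282). I'll measure these and confirm in one crop.

Run:
```python
from h import *
t=pickle.load(open('top.pkl','rb'));s=pickle.load(open('scene.pkl','rb'))
im=t['color'];hsv=cv2.cvtColor(im,cv2.COLOR_RGB2HSV)
# roll mask: brighter than the board
print('board/roll/bun hsv',hsv[240,225],hsv[215,196],hsv[217,205],hsv[165,200],hsv[180,175])
m=((hsv[...,2]>190)&(hsv[...,1]>70)&(hsv[...,0]<30)).astype(np.uint8)
m[:, :150]=0;m[:,260:]=0;m[:140]=0;m[262:]=0
m=cv2.morphologyEx(m,cv2.MORPH_CLOSE,np.ones((3,3)))
for c in cv2.findContours(m,0,1)[0]:
    if cv2.contourArea(c)>150:
        r=cv2.minAreaRect(c);b=cv2.boxPoints(r)
        W=np.array([onz(t,*p,0.034)[:2] for p in b]);e=[W[1]-W[0],W[2]-W[1]]
        L=max(e,key=np.linalg.norm);print('blob',r,W.mean(0).round(4),[np.linalg.norm(x).round(3) for x in e],'yaw',np.degrees(np.arctan2(L[1],L[0])).round(1))
# red lever, both
for n,f in(('top',t),('scene',s)):
    h=cv2.cvtColor(f['color'],cv2.COLOR_RGB2HSV);k=(((h[...,0]<6)|(h[...,0]>174))&(h[...,1]>170)&(h[...,2]>90)).astype(np.uint8)
    for c in cv2.findContours(k,0,1)[0]:
        if cv2.contourArea(c)>60: print(n,'red',cv2.boxPoints(cv2.minAreaRect(c)).round(1).tolist())
A=cv2.resize(im[125:255,150:260],None,fx=4,fy=4,interpolation=2)[:,:,::-1]
cv2.imwrite('pics/crop_top.png',np.hstack([cv2.resize(im[130:270,300:460],None,fx=3.7,fy=3.7,interpolation=2)[:,:,::-1][:518], cv2.resize(A,None,fx=.45,fy=.9962)[:518]])[:, :800])
cv2.imwrite('pics/crop_scene.png',cv2.resize(s['color'][120:300,180:440],None,fx=3,fy=3,interpolation=2)[:,:,::-1])
```

```text
board/roll/bun hsv [ 14 191 167] [ 17 193 213] [ 17 195 213] [ 22 129 233] [ 14 190 166]
blob ((203.8000030517578, 217.60000610351562), (42.0380744934082, 16.099689483642578), 63.43495178222656) [0.5159 0.3061] [np.float64(0.045), np.float64(0.121)] yaw -152.9
blob ((200.0, 164.5), (23.0, 24.0), 90.0) [0.6685 0.3197] [np.float64(0.069), np.float64(0.067)] yaw -91.2
top red [[424.1000061035156, 228.1999969482422], [431.6000061035156, 226.39999389648438], [439.20001220703125, 256.8999938964844], [431.70001220703125, 258.79998779296875]]
top red [[463.0, 159.0], [483.0, 159.0], [483.0, 178.0], [463.0, 178.0]]
scene red [[191.0, 301.0], [216.0, 301.0], [216.0, 324.0], [191.0, 324.0]]
scene red [[189.5, 200.8000030517578], [195.60000610351562, 197.5], [215.6999969482422, 234.39999389648438], [209.6999969482422, 237.6999969482422]]
```

View pics/crop_top.png

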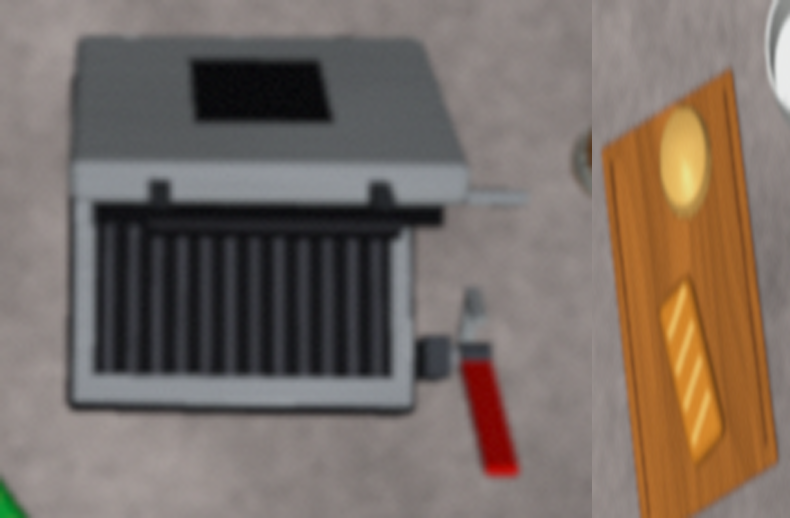

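View pics/crop_scene.png

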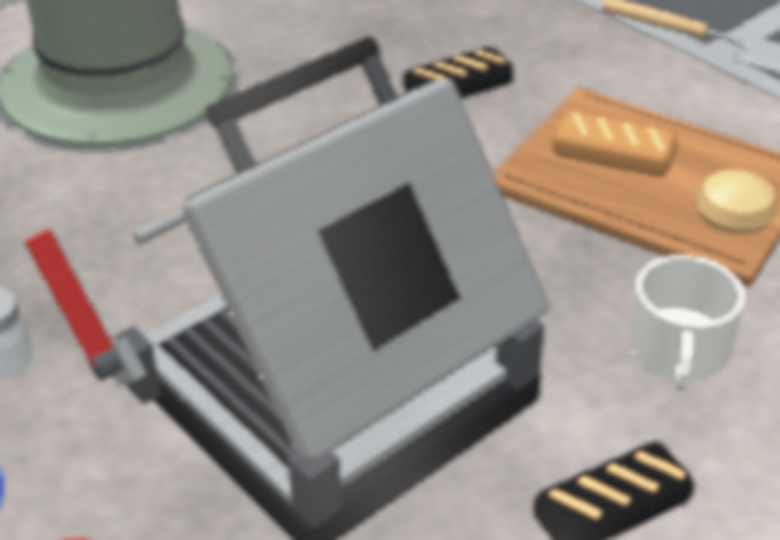

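The crops confirm the golden roll at top (204,218). They also show the grill plate's front corners at top (325.7,230.5) and (405.7,231), the handle bar at scene (252,157)–(303,136), and the lever tip at top (435.5,258).

Run:
```python
from h import *
t=pickle.load(open('top.pkl','rb'));s=pickle.load(open('scene.pkl','rb'))
c=lambda x,y:(x/3.7+300-.4,y/3.7+130-.4)
d=lambda x,y:(x/3+180-.4,y/3+120-.4)
L=onz(t,*c(95,373),.062);Rr=onz(t,*c(391,374),.062)
print('plate front L,R',L.round(4),Rr.round(4),np.linalg.norm(L-Rr))
y=(L-Rr)/np.linalg.norm(L-Rr);x=np.array([y[1],-y[0],0]);yaw=np.degrees(np.arctan2(x[1],x[0]))
pc=(L+Rr)/2+.095*x;print('yaw',yaw,'plate c',pc.round(4))
for z in (.07,.062,.0): print('rim',z,onz(t,*c(70,408),z).round(4),onz(t,*c(413,409),z).round(4))
for a,b in((c(147,228),d(215,112)),(c(400,230),d(372,46)),(c(273,229),d(293,79))): print('handle',tri(t,a,s,b))
print('handle L/R swapped',tri(t,c(147,228),s,d(372,46)),tri(t,c(400,230),s,d(215,112)))
O=pc+.01*x-[0,0,.062];print('origin',O)
hg=O+.11*x+[0,0,.105];pv=O-.09*x-.165*y+[0,0,.085];print('hinge',hg,'pivot',pv)
tip,e=tri(t,(435.5,257.8),s,(192.5,199.1));print('tip',tip,e,'in grill',(tip-pv)@x,(tip-pv)@y,tip[2]-pv[2],np.arctan2(tip[2]-pv[2],-(tip-pv)@x))
print('salt',onz(t,440,282,.07))
P=onz(t,320,0,0)
for nm,q in(('green',(298,274)),('black',(209,300))): print(nm,onz(t,*q,.03))
# roll from top + board
im=cv2.cvtColor(t['color'],cv2.COLOR_RGB2HSV)
for lo in (185,195,205):
  m=(im[...,2]>lo).astype(np.uint8);m[:,:150]=0;m[:,230:]=0;m[:185]=0;m[250:]=0
  C=max(cv2.findContours(m,0,1)[0],key=cv2.contourArea);r=cv2.minAreaRect(C);W=np.array([onz(t,*p,.045)[:2] for p in cv2.boxPoints(r)]);print(lo,r,W.mean(0),[np.linalg.norm(W[1]-W[0]),np.linalg.norm(W[2]-W[1])])
```

```text
plate front L,R [ 0.4716 -0.0356  0.062 ] [ 0.4672 -0.2529  0.062 ] 0.21736447028353442
yaw -1.1621195591871938 plate c [ 0.5644 -0.1462  0.062 ]
rim 0.07 [ 0.4457 -0.0169  0.07  ] [ 0.4409 -0.2665  0.07  ]
rim 0.062 [ 0.4462 -0.0167  0.062 ] [ 0.4413 -0.2679  0.062 ]
rim 0.0 [ 0.4496 -0.0155  0.    ] [ 0.4445 -0.2786  0.    ]
handle (array([ 0.51232515, -0.12481811,  0.27755287]), np.float64(0.1264611354758759))
handle (array([ 0.56636747, -0.16867578,  0.36849735]), np.float64(0.11675988822907592))
handle (array([ 0.53741435, -0.14499818,  0.31642055]), np.float64(0.00047194545523078225))
handle L/R swapped (array([ 0.54017432, -0.0689841 ,  0.3153531 ]), np.float64(0.0021971284468363965)) (array([ 0.5360894 , -0.21848607,  0.31935692]), np.float64(0.004600138380671955))
origin [ 5.74402851e-01 -1.46362643e-01  5.55111512e-17]
hinge [ 0.68438022 -0.1485936   0.105     ] pivot [ 0.48107493 -0.30950338  0.085     ]
tip [ 0.39231478 -0.30679925  0.16458884] 0.003311354714703254 in grill -0.08879673716343292 0.0009033833614478465 0.07958884056372002 0.7307691677969951
salt [ 0.32883703 -0.3378246   0.07      ]
green [0.3547553  0.04210529 0.03      ]
black [0.28759854 0.28831323 0.03      ]
185 ((203.90000915527344, 217.8000030517578), (42.48529052734375, 16.994115829467773), 63.43495178222656) [0.51417543 0.30288578] [np.float64(0.047329976648725985), np.float64(0.12102985853863375)]
195 ((203.80001831054688, 217.60003662109375), (41.14365005493164, 16.099689483642578), 63.43495178222656) [0.51472003 0.30316809] [np.float64(0.04483306741167523), np.float64(0.1172185125432318)]
205 ((203.90003967285156, 217.30001831054688), (39.80200958251953, 14.758047103881836), 63.43495178222656) [0.51553592 0.30289466] [np.float64(0.041093290005088594), np.float64(0.1134065600080807)]
```

```bash
cat >> h.py <<'E'
def T(psi,lean): return R.from_euler('xyz',[180,-lean,psi],degrees=True)
def plan(tgts,cur=None):
    """tgts: (x,y,z,psi,lean[,calls]); prints row numbers to repeat for whole calls of 10 rows"""
    o=observe()
    p,q=(np.array(o['position']),R.from_matrix(rot(o['tool_rot']))) if cur is None else (np.array(cur[:3]),T(*cur[3:]))
    print('now',p.round(4),q.as_euler('xyz',degrees=True).round(1),'t',round(o['clock'],2),'F',np.round(o['force'],1),'w',round(o['grip_width'],4),'q',np.round(o['qpos'],2))
    for g in tgts:
        P=np.array(g[:3]);Q=T(*g[3:5]);w=(q.inv()*Q).as_rotvec()
        n=10*g[5] if len(g)>5 else 10
        while True:
            S=sum((q*R.from_rotvec(w*k/n)).as_matrix() for k in range(n))
            v=np.linalg.solve(S,P-p);r=np.r_[v/.02,np.degrees(w)/n/6]
            if abs(r).max()<=1: break
            n+=10
        print(g,'->',n//10,'calls of 10 x',r.round(3).tolist())
        p,q=P,Q
E
python3 - <<'E'
from h import *
plan([(.42,-.1,.40,15,0),(.45,.26,.26,27,20)])
E
```

```text
now [ 0.1833 -0.5972  0.2308] [-179.9    0.    17.1] t 0.1 F [ 0.6  0.2 -0.1] w 0.0854 q [ 1.2   0.52 -0.04  1.6   0.02  1.02 -0.11]
(0.42, -0.1, 0.4, 15, 0) -> 3 calls of 10 x [0.608, -0.687, -0.282, -0.0, 0.0, 0.011]
(0.45, 0.26, 0.26, 27, 20) -> 2 calls of 10 x [0.327, -0.813, 0.416, 0.017, 0.166, -0.099]
```

move_arm([
  [[0.61,-0.69,-0.28,0,0,0,1],[0.61,-0.69,-0.28,0,0,0,1],[0.61,-0.69,-0.28,0,0,0,1],[0.61,-0.69,-0.28,0,0,0,1],[0.61,-0.69,-0.28,0,0,0,1],[0.61,-0.69,-0.28,0,0,0,1],[0.61,-0.69,-0.28,0,0,0,1],[0.61,-0.69,-0.28,0,0,0,1],[0.61,-0.69,-0.28,0,0,0,1],[0.61,-0.69,-0.28,0,0,0,1]],
])

```text
clock: 1.1
position: [0.26, -0.4283, 0.2878]
tool_rot: [3.141, 0.0, 0.298]
force: [0.0, -0.6, 0.1]
grip_width: 0.0855
finger_force: 0.0
```

move_arm([
  [[0.61,-0.69,-0.28,0,0,0,1],[0.61,-0.69,-0.28,0,0,0,1],[0.61,-0.69,-0.28,0,0,0,1],[0.61,-0.69,-0.28,0,0,0,1],[0.61,-0.69,-0.28,0,0,0,1],[0.61,-0.69,-0.28,0,0,0,1],[0.61,-0.69,-0.28,0,0,0,1],[0.61,-0.69,-0.28,0,0,0,1],[0.61,-0.69,-0.28,0,0,0,1],[0.61,-0.69,-0.28,0,0,0,1]],
])

```text
clock: 2.1
position: [0.3358, -0.2606, 0.3438]
tool_rot: [3.141, 0.0, 0.298]
force: [-0.2, 0.3, 0.4]
grip_width: 0.0853
finger_force: 0.0
```

move_arm([
  [[0.61,-0.69,-0.28,0,0,0,1],[0.61,-0.69,-0.28,0,0,0,1],[0.61,-0.69,-0.28,0,0,0,1],[0.61,-0.69,-0.28,0,0,0,1],[0.61,-0.69,-0.28,0,0,0,1],[0.61,-0.69,-0.28,0,0,0,1],[0.61,-0.69,-0.28,0,0,0,1],[0.61,-0.69,-0.28,0,0,0,1],[0.61,-0.69,-0.28,0,0,0,1],[0.61,-0.69,-0.28,0,0,0,1]],
])

```text
clock: 3.1
position: [0.4116, -0.093, 0.3997]
tool_rot: [3.141, 0.0, 0.298]
force: [-0.2, -0.0, 0.5]
grip_width: 0.0851
finger_force: 0.0
```

Run:
```python
from h import *
plan([(.45,.26,.26,27,20)])
```

```text
now [ 0.4116 -0.093   0.3997] [180.    0.   17.1] t 3.1 F [-0.2 -0.   0.5] w 0.0851 q [ 0.5   0.05 -0.43  1.82  0.02  1.28 -1.21]
(0.45, 0.26, 0.26, 27, 20) -> 2 calls of 10 x [0.355, -0.781, 0.419, 0.015, 0.166, -0.082]
```

move_arm([
  [[0.36,-0.78,0.42,0.015,0.17,-0.08,1],[0.36,-0.78,0.42,0.015,0.17,-0.08,1],[0.36,-0.78,0.42,0.015,0.17,-0.08,1],[0.36,-0.78,0.42,0.015,0.17,-0.08,1],[0.36,-0.78,0.42,0.015,0.17,-0.08,1],[0.36,-0.78,0.42,0.015,0.17,-0.08,1],[0.36,-0.78,0.42,0.015,0.17,-0.08,1],[0.36,-0.78,0.42,0.015,0.17,-0.08,1],[0.36,-0.78,0.42,0.015,0.17,-0.08,1],[0.36,-0.78,0.42,0.015,0.17,-0.08,1]],
])

```text
clock: 4.1
position: [0.4337, 0.0803, 0.3222]
tool_rot: [-3.134, -0.179, 0.382]
force: [0.4, 0.0, -0.3]
grip_width: 0.0854
finger_force: 0.0
```

move_arm([
  [[0.36,-0.78,0.42,0.015,0.17,-0.08,1],[0.36,-0.78,0.42,0.015,0.17,-0.08,1],[0.36,-0.78,0.42,0.015,0.17,-0.08,1],[0.36,-0.78,0.42,0.015,0.17,-0.08,1],[0.36,-0.78,0.42,0.015,0.17,-0.08,1],[0.36,-0.78,0.42,0.015,0.17,-0.08,1],[0.36,-0.78,0.42,0.015,0.17,-0.08,1],[0.36,-0.78,0.42,0.015,0.17,-0.08,1],[0.36,-0.78,0.42,0.015,0.17,-0.08,1],[0.36,-0.78,0.42,0.015,0.17,-0.08,1]],
])

```text
clock: 5.1
position: [0.4527, 0.2601, 0.2605]
tool_rot: [-3.141, -0.358, 0.467]
force: [0.6, 0.2, 0.0]
grip_width: 0.0854
finger_force: 0.0
```

```bash
cat >> h.py <<'E'
def wrist(name=None):
    o=observe();f=grab_frame('wrist');M=np.array(f['tool_from_camera']);Rt=rot(o['tool_rot'])
    f['position']=np.array(o['position'])+Rt@M[:3,3];f['orientation']=Rt@M[:3,:3]
    if name: cv2.imwrite(f'pics/{name}.png',f['color'][:,:,::-1]);pickle.dump(f,open(name+'.pkl','wb'))
    return f
E
python3 - <<'E'
from h import *
f=wrist('w1');print(f['tool_from_camera'])
h=cv2.cvtColor(f['color'],cv2.COLOR_RGB2HSV)
u,v=proj(f,[.515,.303,.05]);print('expected px',u,v,h[int(v),int(u)] if 0<=v<400 and 0<=u<640 else None)
plan([(.515,.303,.12,27,35)])
E
```

```text
[[-5.85230200e-04 -9.52658493e-01 -3.04041860e-01  7.82230606e-02]
 [ 9.99999430e-01 -8.28911201e-04  6.72405534e-04  5.17138805e-04]
 [-8.92596547e-04 -3.04041294e-01  9.52658436e-01 -1.42625544e-01]
 [ 0.00000000e+00  0.00000000e+00  0.00000000e+00  1.00000000e+00]]
expected px 309.7453683303269 166.9321137459997 [ 14 161 189]
now [0.4523 0.2626 0.2599] [-179.9  -20.6   26.9] t 5.15 F [-1.6  3.3 -0.6] w 0.0854 q [-0.09  0.21 -0.68  2.1   0.42  0.57 -2.16]
(0.515, 0.303, 0.12, 27, 35) -> 1 calls of 10 x [0.012, -0.037, 0.794, -0.001, 0.241, -0.001]
```

View pics/w1.png

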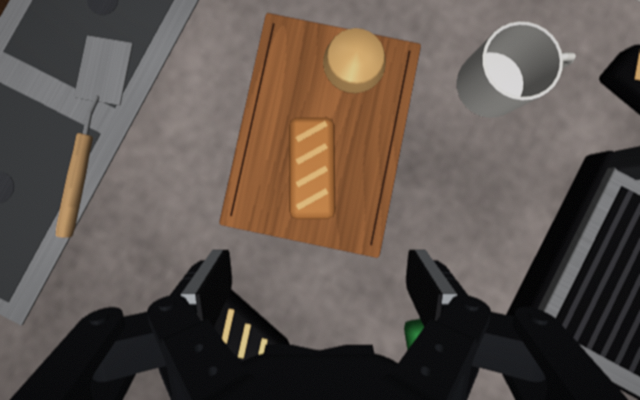

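The wrist view shows the golden roll at (313,168), pointing almost straight up the image between (291,118) and (334,217). The bun is at (355,58).

Run:
```python
from h import *
f=pickle.load(open('w1.pkl','rb'))
h=cv2.cvtColor(f['color'],cv2.COLOR_RGB2HSV);print([h[y,x].tolist() for y,x in((168,280),(168,297),(168,330),(168,345),(214,320),(222,320),(121,310),(114,310))])
for a in((291.5,119),(332.5,119),(334,209),(291,209)): print(a,onz(f,*a,.05).round(4))
for a in((290.5,217),(334,217),(291,119),(334,119)): print(a,onz(f,*a,.03).round(4))
m=((h[...,2]>172)&(h[...,1]>90)&(h[...,0]<25)).astype(np.uint8);m[:100]=0;m[235:]=0;m[:,:270]=0;m[:,350:]=0
m=cv2.morphologyEx(m,cv2.MORPH_CLOSE,np.ones((5,5)))
C=max(cv2.findContours(m,0,1)[0],key=cv2.contourArea);r=cv2.minAreaRect(C);print(r)
for z in(.05,.04):
 W=np.array([onz(f,*p,z) for p in cv2.boxPoints(r)]);e=W[1]-W[0],W[2]-W[1];L=max(e,key=np.linalg.norm);print(z,W.mean(0),[np.linalg.norm(x) for x in e],np.degrees(np.arctan2(L[1],L[0])))
```

```text
[[12, 158, 142], [14, 159, 189], [14, 165, 159], [13, 158, 123], [14, 164, 179], [13, 158, 144], [14, 164, 166], [13, 155, 148]]
(291.5, 119) [0.5583 0.3504 0.05  ]
(332.5, 119) [0.5813 0.3048 0.05  ]
(334, 209) [0.4821 0.253  0.05  ]
(291, 209) [0.4583 0.3001 0.05  ]
(290.5, 217) [0.448  0.2976 0.03  ]
(334, 217) [0.4733 0.2474 0.03  ]
(291, 119) [0.5626 0.3553 0.03  ]
(334, 119) [0.588  0.3049 0.03  ]
((311.0, 168.0), (94.0, 36.0), 90.0)
0.05 [0.51491317 0.30121917 0.05      ] [np.float64(0.04482398253343139), np.float64(0.11677808342688371)] -153.34290661012065
0.04 [0.51601882 0.30205938 0.04      ] [np.float64(0.046030498949385885), np.float64(0.11992137116516423)] -153.34290661012065
```

Run:
```python
from h import *
plan([(.491,.287,.092,26.7,35),(.532,.308,.026,26.7,35)])
```

```text
now [0.4523 0.2626 0.2599] [-179.9  -20.6   26.9] t 5.15 F [-1.6  3.3 -0.6] w 0.0854 q [-0.09  0.21 -0.68  2.1   0.42  0.57 -2.16]
(0.491, 0.287, 0.092, 26.7, 35) -> 1 calls of 10 x [-0.179, -0.021, 0.854, -0.004, 0.241, 0.003]
(0.532, 0.308, 0.026, 26.7, 35) -> 1 calls of 10 x [-0.001, -0.002, 0.402, 0.0, 0.0, 0.0]
```

move_arm([
  [[-0.18,-0.02,0.85,0,0.24,0,1],[-0.18,-0.02,0.85,0,0.24,0,1],[-0.18,-0.02,0.85,0,0.24,0,1],[-0.18,-0.02,0.85,0,0.24,0,1],[-0.18,-0.02,0.85,0,0.24,0,1],[-0.18,-0.02,0.85,0,0.24,0,1],[-0.18,-0.02,0.85,0,0.24,0,1],[-0.18,-0.02,0.85,0,0.24,0,1],[-0.18,-0.02,0.85,0,0.24,0,1],[-0.18,-0.02,0.85,0,0.24,0,1]],
])

```text
clock: 6.15
position: [0.5056, 0.2849, 0.168]
tool_rot: [-3.141, -0.474, 0.472]
force: [0.7, 0.2, 0.5]
grip_width: 0.0855
finger_force: 0.0
```

Run:
```python
from h import *
wrist('w2');plan([(.532,.308,.026,26.7,35)])
```

```text
now [0.5066 0.2852 0.1676] [-180.   -27.1   27. ] t 6.2 F [-0.4 -0.4 -1. ] w 0.0858 q [-0.61  0.38 -0.07  2.18  0.79  0.16 -2.52]
(0.532, 0.308, 0.026, 26.7, 35) -> 1 calls of 10 x [-0.22, -0.044, 0.693, -0.003, 0.131, 0.005]
```

View pics/w2.png

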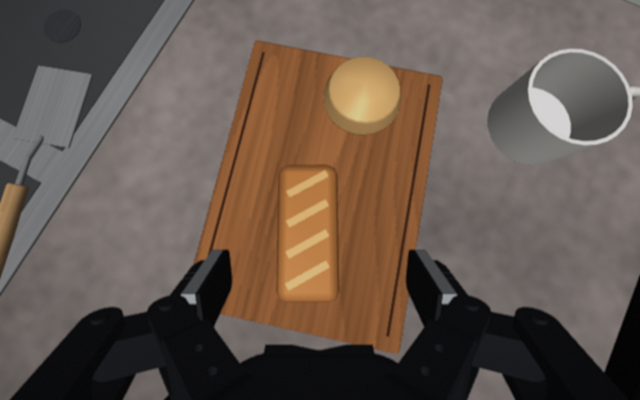

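The wrist view has the roll at (309,233) between the open fingers. The arm stopped short because q6 is at 0.16 and q7 at -2.52. I'll fit a quick kinematic model to see which postures are feasible, including the half turn about tool z.

```bash
cat > kin.py <<'E'
import numpy as np, itertools
from scipy.spatial.transform import Rotation as R
from scipy.optimize import least_squares
D=[([1.203,.522,-.036,1.6,.021,1.021,-.113],[.1833,-.5972,.2308],[-179.9,0,17.1]),
([.5,.05,-.43,1.82,.02,1.28,-1.21],[.4116,-.093,.3997],[180,0,17.1]),
([-.09,.21,-.68,2.1,.42,.57,-2.16],[.4523,.2626,.2599],[-179.9,-20.6,26.9]),
([-.61,.38,-.07,2.18,.79,.16,-2.52],[.5066,.2852,.1676],[-180,-27.1,27.0])]
AX=[2,1,2,1,2,1,2]
def fk(q,s,off,L):
    # L: per-link offsets (x,z) after shoulder(0), elbow(1), wrist(2), tool(3)
    p=np.zeros(3);r=R.from_euler('z',off[0])
    for i in range(7):
        v=np.zeros(3);v[AX[i]]=s[i]*q[i];r=r*R.from_rotvec(v)
        if i==6: r=r*R.from_euler('z',off[1])
        if i%2==0: p=p+r.apply([L[i//2][0] if i<6 else 0,0,L[i//2][1]])
    return p,r
E
cat > fit.py <<'E'
from kin import *
best=[]
for s in itertools.product([1,-1],repeat=4):
    sg=[s[0],1,s[1],1,s[2],1,s[3]]
    for o in(-1.5,0,1.5,3):
      for o2 in (0,1.57,3.14,-1.57):
        def res(x):
            e=[]
            L=[(0,x[2]),(0,x[3]),(0,x[4]),(0,x[5])]
            for q,p,a in D:
                P,r=fk(q,sg,x[:2],L);e+=list((P-p)*5)+list((r.inv()*R.from_euler('xyz',a,degrees=True)).as_rotvec())
            return e
        k=least_squares(res,[o,o2,.35,.4,.4,.25],max_nfev=40);best.append((k.cost,sg,k.x.round(4).tolist()))
best.sort(key=lambda b:b[0])
for b in best[:4]:print(b)
E
timeout 400 python3 fit.py
```

```text
(np.float64(0.004450675402260788), [-1, 1, -1, 1, -1, 1, -1], [-0.1037, 1.4712, 0.3072, 0.5427, 0.417, 0.3309])
(np.float64(0.004450675402260836), [-1, 1, -1, 1, -1, 1, -1], [-0.1037, 1.4712, 0.3072, 0.5427, 0.417, 0.3309])
(np.float64(0.004450675402260866), [-1, 1, -1, 1, -1, 1, -1], [-0.1037, -4.8119, 0.3072, 0.5427, 0.417, 0.3309])
(np.float64(0.004450675402260995), [-1, 1, -1, 1, -1, 1, -1], [-0.1037, 1.4712, 0.3072, 0.5427, 0.417, 0.3309])
```

```bash
cat >> kin.py <<'E'
SG=[-1,1,-1,1,-1,1,-1]
def fk2(q,x):
    p=np.zeros(3);r=R.from_euler('z',x[0]);V=np.reshape(x[2:14],(4,3))
    for i in range(7):
        v=np.zeros(3);v[AX[i]]=SG[i]*q[i];r=r*R.from_rotvec(v)
        if i==6: r=r*R.from_euler('z',x[1])
        if i%2==0: p=p+r.apply(V[i//2])
    return p,r
LO=np.array([-2.91,-.3,-1.5,.17,-1.26,.16,-2.52]);HI=np.array([2.91,2.13,1.42,2.43,4.41,1.93,2.52])
def ik(X,P,Q,n=60,seed=None,lo=LO+.03,hi=HI-.03):
    rng=np.random.default_rng(0);out=[]
    for k in range(n):
        q0=rng.uniform(lo,hi) if seed is None else np.clip(np.array(seed)+rng.normal(0,.3*(k>0),7),lo,hi)
        f=lambda q:(lambda a:np.r_[(a[0]-P)*5,(a[1].inv()*Q).as_rotvec()])(fk2(q,X))
        k2=least_squares(f,q0,bounds=(lo,hi),max_nfev=60)
        if k2.cost<1e-6: out.append(k2.x)
    return out
E
python3 - <<'E'
from kin import *
def res(x):
    e=[]
    for q,p,a in D:
        P,r=fk2(q,x);e+=list((P-p)*5)+list((r.inv()*R.from_euler('xyz',a,degrees=True)).as_rotvec())
    return e+list(.01*(x-x0))
x0=np.array([0,1.5708,0,0,.307,0,0,.543,0,0,.417,0,0,.331])
k=least_squares(res,x0);print(k.cost,np.abs(k.fun[:24]).max(),k.x.round(3).tolist());np.save('X.npy',k.x)
from h import T
X=k.x
import sys
for nm,P,psi in(('roll',[.532,.308,.026],26.7),('plate',[.5795,-.1465,.072],-1.2),('plate-out',[.46,-.144,.20],-1.2)):
  for lean in(25,30,35,40):
    for fl in(0,180):
      Q=T(psi,lean)*R.from_euler('z',fl,degrees=True)
      s=ik(X,np.array(P),Q,25)
      print(nm,lean,fl,len(s),[a.round(2).tolist() for a in s[:2]])
E
```

```text
4.903573933239862e-05 0.005554319977544408 [-0.003, 1.567, -0.04, -0.014, 0.204, -0.042, -0.033, 0.591, -0.013, -0.039, 0.467, 0.027, -0.004, 0.273]
roll 25 0 0 []
roll 25 180 8 [[-0.43, 0.68, -0.24, 2.04, 1.58, 0.2, -0.08], [-0.44, 0.68, -0.23, 2.04, 1.58, 0.19, -0.08]]
roll 30 0 4 [[-0.24, 0.73, -0.43, 2.16, 2.26, 0.38, 2.47], [-0.24, 0.73, -0.42, 2.16, 2.27, 0.38, 2.47]]
roll 30 180 6 [[0.26, 1.26, -1.46, 2.08, 1.88, 1.23, 0.1], [-0.4, 0.68, -0.23, 2.06, 2.13, 0.22, -0.6]]
roll 35 0 3 [[-0.09, 0.8, -0.63, 2.2, 2.35, 0.58, 2.47], [-1.45, 1.36, 1.39, 2.14, 4.18, 1.1, -0.22]]
roll 35 180 4 [[-0.44, 0.68, -0.16, 2.08, 2.57, 0.26, -1.04], [-0.39, 0.68, -0.23, 2.08, 2.48, 0.29, -0.94]]
roll 40 0 2 [[-0.05, 0.85, -0.67, 2.23, 2.49, 0.7, 2.38], [-0.4, 0.74, -0.2, 2.2, 2.83, 0.51, 1.87]]
roll 40 180 5 [[-0.32, 0.71, -0.33, 2.12, 2.58, 0.44, -1.0], [0.18, 1.02, -1.11, 2.16, 2.17, 0.92, -0.28]]
plate 25 0 5 [[-0.01, 0.59, 0.22, 2.04, -1.14, 0.19, -0.35], [-0.06, 0.6, 0.29, 2.04, -1.23, 0.23, -0.28]]
plate 25 180 7 [[1.08, 1.07, -1.42, 2.06, 1.58, 0.97, 0.49], [0.52, 0.61, -0.45, 2.06, 1.12, 
[... 634 characters left out ...]
.26, 0.15, 0.26, -1.53]]
plate-out 25 180 6 [[1.32, 0.46, -1.34, 2.2, 0.9, 0.53, 0.92], [0.14, 0.23, -0.0, 2.14, -0.15, 0.34, 1.81]]
plate-out 30 0 9 [[1.52, 0.48, -1.43, 2.37, 1.22, 0.39, -2.45], [0.05, 0.2, 0.14, 2.27, -0.61, 0.19, -0.84]]
plate-out 30 180 6 [[0.23, 0.21, -0.1, 2.18, -0.18, 0.23, 1.86], [-0.45, 0.26, 0.67, 2.17, -0.78, 0.33, 2.4]]
plate-out 35 0 12 [[-0.03, 0.21, 0.28, 2.27, -1.23, 0.19, -0.19], [-0.03, 0.21, 0.28, 2.27, -1.23, 0.19, -0.19]]
plate-out 35 180 8 [[1.32, 0.36, -1.19, 2.3, 1.18, 0.21, 0.69], [1.32, 0.35, -1.19, 2.3, 1.17, 0.21, 0.7]]
plate-out 40 0 0 []
plate-out 40 180 6 [[1.48, 0.46, -1.34, 2.35, 1.7, 0.25, 0.26], [1.44, 0.41, -1.26, 2.34, 1.75, 0.19, 0.21]]
```

Run:
```python
from h import *
plan([(.45,.26,.26,86.8,0),(.45,.26,.26,146.7,0),(.45,.26,.26,206.7,0)])
```

```text
now [0.5066 0.2852 0.1676] [-180.   -27.1   27. ] t 6.2 F [-0.4 -0.4 -1. ] w 0.0858 q [-0.61  0.38 -0.07  2.18  0.79  0.16 -2.52]
(0.45, 0.26, 0.26, 86.8, 0) -> 1 calls of 10 x [-0.151, -0.122, -0.529, 0.235, -0.411, -0.977]
(0.45, 0.26, 0.26, 146.7, 0) -> 1 calls of 10 x [0.0, 0.0, -0.0, 0.0, 0.0, -0.998]
(0.45, 0.26, 0.26, 206.7, 0) -> 2 calls of 10 x [-0.0, 0.0, -0.0, 0.0, 0.0, -0.5]
```

move_arm([
  [[-0.15,-0.12,-0.53,0.235,-0.41,-0.98,1],[-0.15,-0.12,-0.53,0.235,-0.41,-0.98,1],[-0.15,-0.12,-0.53,0.235,-0.41,-0.98,1],[-0.15,-0.12,-0.53,0.235,-0.41,-0.98,1],[-0.15,-0.12,-0.53,0.235,-0.41,-0.98,1],[-0.15,-0.12,-0.53,0.235,-0.41,-0.98,1],[-0.15,-0.12,-0.53,0.235,-0.41,-0.98,1],[-0.15,-0.12,-0.53,0.235,-0.41,-0.98,1],[-0.15,-0.12,-0.53,0.235,-0.41,-0.98,1],[-0.15,-0.12,-0.53,0.235,-0.41,-0.98,1]],
])

```text
clock: 7.2
position: [0.4513, 0.2601, 0.2535]
tool_rot: [3.127, -0.021, 1.458]
force: [-0.3, -0.2, 0.3]
grip_width: 0.0852
finger_force: 0.0
```

move_arm([
  [[0,0,0,0,0,-1,1],[0,0,0,0,0,-1,1],[0,0,0,0,0,-1,1],[0,0,0,0,0,-1,1],[0,0,0,0,0,-1,1],[0,0,0,0,0,-1,1],[0,0,0,0,0,-1,1],[0,0,0,0,0,-1,1],[0,0,0,0,0,-1,1],[0,0,0,0,0,-1,1]],
])

```text
clock: 8.2
position: [0.4514, 0.2604, 0.2531]
tool_rot: [3.114, 0.003, 2.505]
force: [0.2, 0.5, -1.2]
grip_width: 0.0852
finger_force: 0.0
```

Run:
```python
from h import *
plan([(.475,.28,.16,206.7,-15),(.491,.287,.092,206.7,-35),(.532,.308,.026,206.7,-35)])
```

```text
now [0.4514 0.2604 0.2531] [178.4   0.2 143.5] t 8.2 F [ 0.2  0.5 -1.2] w 0.0852 q [ 0.19  0.53 -1.14  1.83  0.54  1.1  -0.21]
(0.475, 0.28, 0.16, 206.7, -15) -> 2 calls of 10 x [-0.025, 0.043, 0.24, -0.058, -0.104, -0.525]
(0.491, 0.287, 0.092, 206.7, -35) -> 1 calls of 10 x [0.059, -0.005, 0.348, 0.0, -0.333, -0.0]
(0.532, 0.308, 0.026, 206.7, -35) -> 1 calls of 10 x [0.001, 0.002, 0.402, 0.0, 0.0, 0.0]
```

move_arm([
  [[-0.025,0.04,0.24,-0.06,-0.1,-0.525,1],[-0.025,0.04,0.24,-0.06,-0.1,-0.525,1],[-0.025,0.04,0.24,-0.06,-0.1,-0.525,1],[-0.025,0.04,0.24,-0.06,-0.1,-0.525,1],[-0.025,0.04,0.24,-0.06,-0.1,-0.525,1],[-0.025,0.04,0.24,-0.06,-0.1,-0.525,1],[-0.025,0.04,0.24,-0.06,-0.1,-0.525,1],[-0.025,0.04,0.24,-0.06,-0.1,-0.525,1],[-0.025,0.04,0.24,-0.06,-0.1,-0.525,1],[-0.025,0.04,0.24,-0.06,-0.1,-0.525,1]],
])

```text
clock: 9.2
position: [0.4625, 0.267, 0.2058]
tool_rot: [3.087, 0.133, 3.049]
force: [-0.4, -0.8, 0.1]
grip_width: 0.0855
finger_force: 0.0
```

move_arm([
  [[-0.025,0.04,0.24,-0.06,-0.1,-0.525,1],[-0.025,0.04,0.24,-0.06,-0.1,-0.525,1],[-0.025,0.04,0.24,-0.06,-0.1,-0.525,1],[-0.025,0.04,0.24,-0.06,-0.1,-0.525,1],[-0.025,0.04,0.24,-0.06,-0.1,-0.525,1],[-0.025,0.04,0.24,-0.06,-0.1,-0.525,1],[-0.025,0.04,0.24,-0.06,-0.1,-0.525,1],[-0.025,0.04,0.24,-0.06,-0.1,-0.525,1],[-0.025,0.04,0.24,-0.06,-0.1,-0.525,1],[-0.025,0.04,0.24,-0.06,-0.1,-0.525,1]],
])

```text
clock: 10.2
position: [0.4748, 0.279, 0.16]
tool_rot: [3.134, 0.259, -2.678]
force: [-0.0, 0.7, 0.4]
grip_width: 0.0857
finger_force: 0.0
```

Run:
```python
from h import *
plan([(.491,.287,.092,206.7,-35),(.532,.308,.026,206.7,-35)])
```

```text
now [0.4748 0.279  0.16  ] [ 179.6   14.8 -153.4] t 10.2 F [-0.   0.7  0.4] w 0.0857 q [ 0.21  0.68 -1.21  2.04  1.06  0.85  0.45]
(0.491, 0.287, 0.092, 206.7, -35) -> 1 calls of 10 x [0.056, -0.002, 0.349, 0.006, -0.336, -0.003]
(0.532, 0.308, 0.026, 206.7, -35) -> 1 calls of 10 x [0.001, 0.002, 0.402, 0.0, 0.0, 0.0]
```

move_arm([
  [[0.055,0,0.35,0.006,-0.335,0,1],[0.055,0,0.35,0.006,-0.335,0,1],[0.055,0,0.35,0.006,-0.335,0,1],[0.055,0,0.35,0.006,-0.335,0,1],[0.055,0,0.35,0.006,-0.335,0,1],[0.055,0,0.35,0.006,-0.335,0,1],[0.055,0,0.35,0.006,-0.335,0,1],[0.055,0,0.35,0.006,-0.335,0,1],[0.055,0,0.35,0.006,-0.335,0,1],[0.055,0,0.35,0.006,-0.335,0,1]],
])

```text
clock: 11.2
position: [0.491, 0.2876, 0.092]
tool_rot: [3.138, 0.611, -2.683]
force: [1.1, -1.0, 0.1]
grip_width: 0.0854
finger_force: 0.0
```

Run:
```python
from h import *
plan([(.532,.308,.026,206.7,-35)])
```

```text
now [0.491  0.2876 0.092 ] [ 179.8   35.  -153.7] t 11.2 F [ 1.1 -1.   0.1] w 0.0854 q [ 0.09  0.8  -1.07  2.31  2.02  0.83 -0.43]
(0.532, 0.308, 0.026, 206.7, -35) -> 1 calls of 10 x [0.002, -0.0, 0.402, -0.001, 0.0, -0.006]
```

Reachable now. I'll descend, then close.

move_arm([
  [[0,0,0.4,0,0,0,1],[0,0,0.4,0,0,0,1],[0,0,0.4,0,0,0,1],[0,0,0.4,0,0,0,1],[0,0,0.4,0,0,0,1],[0,0,0.4,0,0,0,1],[0,0,0.4,0,0,0,1],[0,0,0.4,0,0,0,1],[0,0,0.4,0,0,0,1],[0,0,0.4,0,0,0,1]],
])

```text
clock: 12.2
position: [0.5311, 0.3086, 0.0252]
tool_rot: [3.141, 0.608, -2.679]
force: [0.4, -0.3, 0.2]
grip_width: 0.0857
finger_force: 0.0
```

move_arm([
  [[0,0,0,0,0,0,-1],[0,0,0,0,0,0,-1],[0,0,0,0,0,0,-1],[0,0,0,0,0,0,-1],[0,0,0,0,0,0,-1],[0,0,0,0,0,0,-1],[0,0,0,0,0,0,-1],[0,0,0,0,0,0,-1],[0,0,0,0,0,0,-1],[0,0,0,0,0,0,-1]],
], grip_force=30)

```text
clock: 13.2
position: [0.5308, 0.3084, 0.0259]
tool_rot: [3.141, 0.608, -2.679]
force: [-1.1, -1.2, 1.9]
grip_width: 0.0577
finger_force: 32.4
```

Run:
```python
from h import *
wrist('w3');plan([(.42,.22,.26,206.7,-35),(.36,.03,.26,193,-35),(.45,-.144,.2,178.8,-35),(.5795,-.1465,.075,178.8,-35)])
```

```text
now [0.5308 0.3083 0.0258] [ 180.    34.8 -153.5] t 13.25 F [-1.4 -2.2  2.3] w 0.0575 q [ 0.04  0.98 -0.98  2.21  2.15  0.88 -0.42]
(0.42, 0.22, 0.26, 206.7, -35) -> 2 calls of 10 x [-0.051, -0.073, -0.678, -0.001, -0.001, -0.001]
(0.36, 0.03, 0.26, 193, -35) -> 1 calls of 10 x [0.504, -0.786, -0.353, 0.131, -0.0, 0.187]
(0.45, -0.144, 0.2, 178.8, -35) -> 1 calls of 10 x [-0.113, -0.918, 0.445, 0.136, -0.0, 0.194]
(0.5795, -0.1465, 0.075, 178.8, -35) -> 1 calls of 10 x [-0.172, 0.001, 0.883, 0.0, 0.0, 0.0]
```

View pics/w3.png

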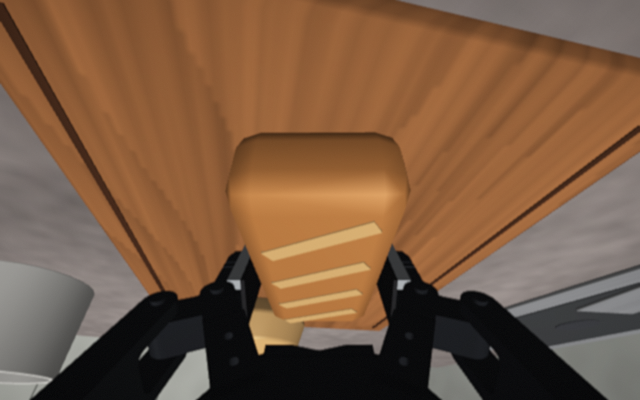

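The roll is held (opening 57.7 mm), with its near end at rows 135–190 and centred between the fingers. Next I'll check that the path to the grill is reachable.

Run:
```python
from h import *
from kin import *
X=np.load('X.npy')
f=pickle.load(open('w3.pkl','rb'))
for a in((229,190),(407,190)): print('near end',onz(f,*a,.036).round(4))
q=[ 0.04,0.98,-0.98,2.21,2.15,0.88,-0.42]
print(fk2(q,X)[0])
for g in((.46,.27,.2,206.7),(.45,.22,.2,206.7),(.44,.05,.2,192),(.45,-.144,.2,178.8),(.5,-.145,.15,178.8),(.5795,-.1465,.075,178.8)):
  for ln in(-35,):
    s=ik(X,np.array(g[:3]),T(g[3],ln),15,q)
    if s: s.sort(key=lambda a:np.abs(a-q).max());q=s[0]
    print(g,ln,len(s),q.round(2) if s else None)
```

```text
near end [0.486  0.2518 0.036 ]
near end [0.4594 0.3051 0.036 ]
[ 0.47725848  0.31531989 -0.01162741]
(0.46, 0.27, 0.2, 206.7) -35 10 [ 0.44  0.66 -1.47  2.21  1.53  0.82  0.08]
(0.45, 0.22, 0.2, 206.7) -35 6 [ 0.59  0.57 -1.46  2.28  1.51  0.66  0.14]
(0.44, 0.05, 0.2, 192) -35 4 [ 0.9   0.24 -1.15  2.39  1.42  0.2   0.26]
(0.45, -0.144, 0.2, 178.8) -35 5 [ 1.37  0.35 -1.23  2.32  1.17  0.21  0.71]
(0.5, -0.145, 0.15, 178.8) -35 2 [ 1.13  0.52 -1.03  2.26  1.71  0.28  0.22]
(0.5795, -0.1465, 0.075, 178.8) -35 3 [ 0.81  0.68 -0.72  2.13  2.12  0.28 -0.17]
```

```bash
cat > refit.py <<'E'
from kin import *
D2=D+[([.19,.53,-1.14,1.83,.54,1.1,-.21],[.4514,.2604,.2531],[178.4,.2,143.5]),
([.21,.68,-1.21,2.04,1.06,.85,.45],[.4748,.279,.16],[179.6,14.8,-153.4]),
([.09,.8,-1.07,2.31,2.02,.83,-.43],[.491,.2876,.092],[179.8,35,-153.7]),
([.04,.98,-.98,2.21,2.15,.88,-.42],[.5308,.3083,.0258],[180,34.8,-153.5])]
x0=np.array([0,1.5708,0,0,.307,0,0,.543,0,0,.417,0,0,.331])
def res(x):
    e=[]
    for q,p,a in D2:
        P,r=fk2(q,x);e+=list((P-p)*5)+list((r.inv()*R.from_euler('xyz',a,degrees=True)).as_rotvec())
    return np.r_[e,.01*(x-x0)]
k=least_squares(res,x0);print(k.cost,np.abs(k.fun[:48].reshape(8,6)).max(1).round(3),k.x.round(3).tolist());np.save('X.npy',k.x)
E
python3 refit.py
python3 - <<'E'
from h import *
from kin import *
f=pickle.load(open('w3.pkl','rb'))
for v,z in((135,.02),(135,.024),(190,.045),(190,.048)): print(v,z,onz(f,318,v,z).round(4))
X=np.load('X.npy')
q=[ 0.04,0.98,-0.98,2.21,2.15,0.88,-0.42]
for g in((.46,.27,.2,206.7),(.45,.22,.2,206.7),(.44,.05,.2,192),(.45,-.144,.2,178.8),(.5,-.145,.15,178.8),(.5795,-.1465,.075,178.8)):
    s=ik(X,np.array(g[:3]),T(g[3],-35),15,q)
    if s: s.sort(key=lambda a:np.abs(a-q).max());q=s[0]
    print(g,len(s),q.round(2) if s else None)
E
```

```text
0.0005514569595426032 [0.007 0.007 0.007 0.006 0.01  0.007 0.013 0.011] [-0.003, 1.566, 0.0, -0.02, 0.332, -0.004, -0.039, 0.527, -0.001, 0.002, 0.425, 0.0, 0.001, 0.337]
135 0.02 [0.4637 0.274  0.02  ]
135 0.024 [0.4606 0.2724 0.024 ]
190 0.045 [0.4624 0.2734 0.045 ]
190 0.048 [0.459  0.2717 0.048 ]
(0.46, 0.27, 0.2, 206.7) 8 [ 0.27  0.48 -1.24  2.33  1.63  0.63 -0.17]
(0.45, 0.22, 0.2, 206.7) 8 [ 0.4   0.4  -1.22  2.4   1.69  0.49 -0.18]
(0.44, 0.05, 0.2, 192) 0 None
(0.45, -0.144, 0.2, 178.8) 0 None
(0.5, -0.145, 0.15, 178.8) 10 [ 1.    0.49 -0.91  2.38  2.21  0.3  -0.34]
(0.5795, -0.1465, 0.075, 178.8) 3 [ 0.76  0.71 -0.71  2.24  2.4   0.4  -0.49]
```

Run:
```python
from h import *
from kin import *
X=np.load('X.npy')
q0=[.4,.4,-1.22,2.4,1.69,.49,-.18];q1=[ 1.,.49,-.91,2.38,2.21,.3,-.34]
for g in((.46,.05,.24,192),(.46,.05,.2,192),(.46,-.144,.2,178.8),(.48,-.145,.18,178.8)):
  for ln in(-15,-20,-25,-30):
    s=ik(X,np.array(g[:3]),T(g[3],ln),12,(q0 if g[1]>0 else q1))
    s.sort(key=lambda a:np.abs(a-q0).max())
    print(g,ln,len(s),s[0].round(2) if s else None)
plan([(.46,.26,.2,206.7,-30),(.46,.05,.24,192,-20),(.47,-.145,.19,178.8,-25),(.578,-.1465,.082,178.8,-35),(.578,-.1465,.071,178.8,-35)])
```

```text
(0.46, 0.05, 0.24, 192) -15 6 [ 0.95  0.44 -1.47  2.15  0.73  0.8   0.85]
(0.46, 0.05, 0.24, 192) -20 5 [ 1.    0.37 -1.46  2.22  0.75  0.65  0.83]
(0.46, 0.05, 0.24, 192) -25 4 [ 1.05  0.31 -1.47  2.29  0.83  0.51  0.76]
(0.46, 0.05, 0.24, 192) -30 5 [ 1.09  0.27 -1.47  2.36  0.99  0.37  0.6 ]
(0.46, 0.05, 0.2, 192) -15 7 [ 0.89  0.56 -1.45  2.2   0.93  0.81  0.66]
(0.46, 0.05, 0.2, 192) -20 6 [ 0.92  0.51 -1.45  2.27  1.02  0.69  0.58]
(0.46, 0.05, 0.2, 192) -25 3 [ 0.85  0.35 -1.27  2.34  1.06  0.44  0.53]
(0.46, 0.05, 0.2, 192) -30 0 None
(0.46, -0.144, 0.2, 178.8) -15 8 [ 1.29  0.58 -1.41  2.15  0.88  0.79  0.93]
(0.46, -0.144, 0.2, 178.8) -20 4 [ 1.2   0.4  -1.17  2.22  0.73  0.5   1.08]
(0.46, -0.144, 0.2, 178.8) -25 3 [ 1.4   0.55 -1.45  2.28  1.11  0.57  0.74]
(0.46, -0.144, 0.2, 178.8) -30 1 [ 1.43  0.53 -1.44  2.35  1.3   0.47  0.57]
(0.48, -0.145, 0.18, 178.8) -15 5 [ 1.02  0.45 -1.01  2.14  0.68  0.58  1.11]
(0.48, -0.145, 0.18, 178.8) -20 6 [ 1.25  0.61 -1.35  2.2   1.06  0.68  0.79]
(0.48, -0.145, 0.18, 178.8) -25 4 [ 1.34  0.69 -1.47  2.26  1.27  0.7   0.61]
(0.48, -0.145, 0.18, 178.8) -30 1 [ 1.03  0.37 -0.92  2.34  1.32  0.19  0.51]
now [0.5308 0.3083 0.0258] [ 180.    34.8 -153.5] t 13.25 F [-1.4 -2.2  2.3] w 0.0575 q [ 0.04  0.98 -0.98  2.21  2.15  0.88 -0.42]
(0.46, 0.26, 0.2, 206.7, -30) -> 1 calls of 10 x [-0.112, -0.057, -0.963, -0.001, 0.08, -0.003]
(0.46, 0.05, 0.24, 192, -20) -> 1 calls of 10 x [0.239, -0.987, -0.34, 0.104, 0.166, 0.222]
(0.47, -0.145, 0.19, 178.8, -25) -> 1 calls of 10 x [0.145, -0.976, 0.213, 0.084, -0.083, 0.203]
(0.578, -0.1465, 0.082, 178.8, -35) -> 1 calls of 10 x [-0.204, 0.004, 0.737, -0.0, -0.167, -0.0]
(0.578, -0.1465, 0.071, 178.8, -35) -> 1 calls of 10 x [0.032, -0.0, 0.045, 0.0, 0.0, 0.0]
```

move_arm([
  [[-0.11,-0.06,-0.96,0,0.08,0,-1],[-0.11,-0.06,-0.96,0,0.08,0,-1],[-0.11,-0.06,-0.96,0,0.08,0,-1],[-0.11,-0.06,-0.96,0,0.08,0,-1],[-0.11,-0.06,-0.96,0,0.08,0,-1],[-0.11,-0.06,-0.96,0,0.08,0,-1],[-0.11,-0.06,-0.96,0,0.08,0,-1],[-0.11,-0.06,-0.96,0,0.08,0,-1],[-0.11,-0.06,-0.96,0,0.08,0,-1],[-0.11,-0.06,-0.96,0,0.08,0,-1]],
])

```text
clock: 14.25
position: [0.4596, 0.2595, 0.1999]
tool_rot: [3.141, 0.524, -2.678]
force: [-1.3, -1.5, -1.7]
grip_width: 0.0579
finger_force: 33.2
```

move_arm([
  [[0.24,-0.99,-0.34,0.1,0.17,0.22,-1],[0.24,-0.99,-0.34,0.1,0.17,0.22,-1],[0.24,-0.99,-0.34,0.1,0.17,0.22,-1],[0.24,-0.99,-0.34,0.1,0.17,0.22,-1],[0.24,-0.99,-0.34,0.1,0.17,0.22,-1],[0.24,-0.99,-0.34,0.1,0.17,0.22,-1],[0.24,-0.99,-0.34,0.1,0.17,0.22,-1],[0.24,-0.99,-0.34,0.1,0.17,0.22,-1],[0.24,-0.99,-0.34,0.1,0.17,0.22,-1],[0.24,-0.99,-0.34,0.1,0.17,0.22,-1]],
])

```text
clock: 15.25
position: [0.4596, 0.0481, 0.2391]
tool_rot: [3.139, 0.344, -2.933]
force: [0.1, -1.1, 0.2]
grip_width: 0.0576
finger_force: 33.2
```

Run:
```python
from h import *
plan([(.47,-.145,.19,178.8,-25)])
```

```text
now [0.4596 0.0481 0.2391] [ 179.8   19.7 -168. ] t 15.25 F [ 0.1 -1.1  0.2] w 0.0576 q [ 0.96  0.35 -1.4   2.22  0.72  0.62  0.87]
(0.47, -0.145, 0.19, 178.8, -25) -> 1 calls of 10 x [0.139, -0.967, 0.209, 0.086, -0.088, 0.203]
```

move_arm([
  [[0.14,-0.97,0.21,0.085,-0.09,0.2,-1],[0.14,-0.97,0.21,0.085,-0.09,0.2,-1],[0.14,-0.97,0.21,0.085,-0.09,0.2,-1],[0.14,-0.97,0.21,0.085,-0.09,0.2,-1],[0.14,-0.97,0.21,0.085,-0.09,0.2,-1],[0.14,-0.97,0.21,0.085,-0.09,0.2,-1],[0.14,-0.97,0.21,0.085,-0.09,0.2,-1],[0.14,-0.97,0.21,0.085,-0.09,0.2,-1],[0.14,-0.97,0.21,0.085,-0.09,0.2,-1],[0.14,-0.97,0.21,0.085,-0.09,0.2,-1]],
])

```text
clock: 16.25
position: [0.4706, -0.1462, 0.189]
tool_rot: [3.141, 0.44, 3.122]
force: [0.3, -0.5, -1.1]
grip_width: 0.0576
finger_force: 33.2
```

Run:
```python
from h import *
plan([(.53,-.146,.13,178.8,-32),(.578,-.1465,.082,178.8,-35),(.578,-.1465,.071,178.8,-35)])
```

```text
now [ 0.4706 -0.1462  0.189 ] [180.   25.2 178.9] t 16.25 F [ 0.3 -0.5 -1.1] w 0.0576 q [ 1.18  0.41 -1.13  2.28  0.98  0.37  0.85]
(0.53, -0.146, 0.13, 178.8, -32) -> 1 calls of 10 x [-0.122, 0.007, 0.401, 0.002, -0.114, 0.001]
(0.578, -0.1465, 0.082, 178.8, -35) -> 1 calls of 10 x [-0.069, 0.003, 0.332, 0.0, -0.05, -0.0]
(0.578, -0.1465, 0.071, 178.8, -35) -> 1 calls of 10 x [0.032, -0.0, 0.045, 0.0, 0.0, 0.0]
```

move_arm([
  [[-0.12,0.005,0.4,0,-0.115,0,-1],[-0.12,0.005,0.4,0,-0.115,0,-1],[-0.12,0.005,0.4,0,-0.115,0,-1],[-0.12,0.005,0.4,0,-0.115,0,-1],[-0.12,0.005,0.4,0,-0.115,0,-1],[-0.12,0.005,0.4,0,-0.115,0,-1],[-0.12,0.005,0.4,0,-0.115,0,-1],[-0.12,0.005,0.4,0,-0.115,0,-1],[-0.12,0.005,0.4,0,-0.115,0,-1],[-0.12,0.005,0.4,0,-0.115,0,-1]],
])

```text
clock: 17.25
position: [0.5298, -0.1452, 0.1298]
tool_rot: [3.14, 0.56, 3.124]
force: [-0.2, -0.3, -1.3]
grip_width: 0.0574
finger_force: 33.2
```

Run:
```python
from h import *
plan([(.578,-.1465,.082,178.8,-34.8)])
```

```text
now [ 0.5298 -0.1452  0.1298] [179.9  32.1 179. ] t 17.25 F [-0.2 -0.3 -1.3] w 0.0574 q [ 0.98  0.6  -0.96  2.29  1.9   0.38 -0.01]
(0.578, -0.1465, 0.082, 178.8, -34.8) -> 1 calls of 10 x [-0.071, -0.002, 0.332, 0.003, -0.046, 0.002]
```

move_arm([
  [[-0.07,0,0.33,0,-0.045,0,-1],[-0.07,0,0.33,0,-0.045,0,-1],[-0.07,0,0.33,0,-0.045,0,-1],[-0.07,0,0.33,0,-0.045,0,-1],[-0.07,0,0.33,0,-0.045,0,-1],[-0.07,0,0.33,0,-0.045,0,-1],[-0.07,0,0.33,0,-0.045,0,-1],[-0.07,0,0.33,0,-0.045,0,-1],[-0.07,0,0.33,0,-0.045,0,-1],[-0.07,0,0.33,0,-0.045,0,-1]],
])

```text
clock: 18.25
position: [0.5781, -0.1455, 0.0825]
tool_rot: [3.141, 0.607, 3.124]
force: [0.2, -0.4, -0.9]
grip_width: 0.0577
finger_force: 33.2
```

Run:
```python
from h import *
f=wrist('w4');plan([(.578,-.1465,.0705,178.8,-34.8)])
```

```text
now [ 0.5784 -0.1455  0.0819] [179.9  34.8 179. ] t 18.3 F [-1.3  0.3 -2. ] w 0.0576 q [ 0.95  0.82 -1.    2.23  2.11  0.55 -0.11]
(0.578, -0.1465, 0.0705, 178.8, -34.8) -> 1 calls of 10 x [0.034, -0.005, 0.046, 0.003, -0.001, 0.002]
```

View pics/w4.png

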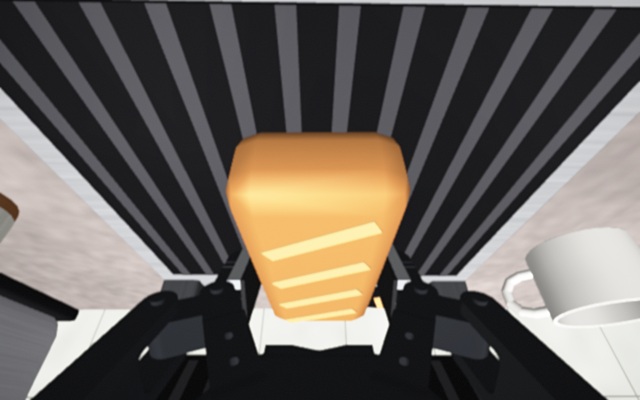

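The wrist view shows the roll (228–408, 133–320) centred over the ribs and in line with them. I'll lower it onto the plate.

move_arm([
  [[0.04,0,0.055,0,0,0,-1],[0.04,0,0.055,0,0,0,-1],[0.04,0,0.055,0,0,0,-1],[0.04,0,0.055,0,0,0,-1],[0.04,0,0.055,0,0,0,-1],[0.04,0,0.055,0,0,0,-1],[0.04,0,0.055,0,0,0,-1],[0.04,0,0.055,0,0,0,-1],[0,0,0,0,0,0,-1],[0,0,0,0,0,0,-1]],
])

```text
clock: 19.3
position: [0.5774, -0.1455, 0.072]
tool_rot: [3.141, 0.606, 3.124]
force: [-0.1, 0.2, -1.2]
grip_width: 0.0575
finger_force: 33.2
```

Run:
```python
from h import *
plan([(.578,-.1465,.069,178.8,-34.8)])
```

```text
now [ 0.5774 -0.1455  0.072 ] [180.   34.7 179. ] t 19.3 F [-0.1  0.2 -1.2] w 0.0575 q [ 0.95  0.85 -1.    2.24  2.14  0.57 -0.12]
(0.578, -0.1465, 0.069, 178.8, -34.8) -> 1 calls of 10 x [0.006, -0.005, 0.014, 0.003, -0.001, 0.003]
```

move_arm([
  [[0.02,0,0.0275,0,0,0,-1],[0.02,0,0.0275,0,0,0,-1],[0.02,0,0.0275,0,0,0,-1],[0,0,0,0,0,0,-1],[0,0,0,0,0,0,-1],[0,0,0,0,0,0,-1],[0,0,0,0,0,0,-1],[0,0,0,0,0,0,-1],[0,0,0,0,0,0,-1],[0,0,0,0,0,0,-1]],
])

```text
clock: 20.3
position: [0.5774, -0.1455, 0.07]
tool_rot: [3.141, 0.606, 3.124]
force: [0.0, 0.6, -1.0]
grip_width: 0.058
finger_force: 33.2
```

move_arm([
  [[0.02,0,0.0275,0,0,0,-1],[0.02,0,0.0275,0,0,0,-1],[0,0,0,0,0,0,-1],[0,0,0,0,0,0,-1],[0,0,0,0,0,0,-1],[0,0,0,0,0,0,-1],[0,0,0,0,0,0,-1],[0,0,0,0,0,0,-1],[0,0,0,0,0,0,-1],[0,0,0,0,0,0,-1]],
])

```text
clock: 21.3
position: [0.5775, -0.1455, 0.0697]
tool_rot: [-3.141, 0.608, 3.126]
force: [-18.1, -1.5, 30.6]
grip_width: 0.0576
finger_force: 37.5
```

move_arm([
  [[-0.015,0,-0.02,0,0,0,-1],[-0.01,0,-0.015,0,0,0,-1],[0,0,0,0,0,0,1],[0,0,0,0,0,0,1],[0,0,0,0,0,0,1],[0,0,0,0,0,0,1],[0,0,0,0,0,0,1],[0,0,-0.2,0,0,0,1],[0,0,-0.5,0,0,0,1],[0,0,-0.5,0,0,0,1]],
])

```text
clock: 22.3
position: [0.5631, -0.1451, 0.0899]
tool_rot: [3.141, 0.606, 3.124]
force: [0.3, 0.7, -0.1]
grip_width: 0.0855
finger_force: 0.0
```

Run:
```python
from h import *
plan([(.47,-.146,.20,178.8,-28)])
```

```text
now [ 0.5631 -0.1451  0.0899] [180.   34.7 179. ] t 22.3 F [ 0.3  0.7 -0.1] w 0.0855 q [ 0.98  0.79 -1.01  2.27  2.11  0.54 -0.12]
(0.47, -0.146, 0.2, 178.8, -28) -> 1 calls of 10 x [0.107, -0.013, -0.713, 0.003, 0.112, 0.003]
```

move_arm([
  [[0.1,0,-0.71,0,0.11,0,1],[0.1,0,-0.71,0,0.11,0,1],[0.1,0,-0.71,0,0.11,0,1],[0.1,0,-0.71,0,0.11,0,1],[0.1,0,-0.71,0,0.11,0,1],[0.1,0,-0.71,0,0.11,0,1],[0.1,0,-0.71,0,0.11,0,1],[0.1,0,-0.71,0,0.11,0,1],[0.1,0,-0.71,0,0.11,0,1],[0.1,0,-0.71,0,0.11,0,1]],
])

```text
clock: 23.3
position: [0.473, -0.1434, 0.198]
tool_rot: [-3.14, 0.493, 3.126]
force: [-0.4, -0.4, -0.2]
grip_width: 0.085
finger_force: 0.0
```

Run:
```python
from h import *
f=wrist('w5');h=cv2.cvtColor(f['color'],cv2.COLOR_RGB2HSV)
m=((h[...,1]>70)&(h[...,2]>110)&(h[...,0]<30)).astype(np.uint8);m[:,:120]=0;m[:,520:]=0
C=max(cv2.findContours(m,0,1)[0],key=cv2.contourArea);print(cv2.contourArea(C),cv2.boundingRect(C))
r=cv2.minAreaRect(C);
P=C[:,0,:].astype(float)
W=np.array([onz(f,*p,.078) for p in P]);print('x',W[:,0].min(),W[:,0].max(),'y',W[:,1].min(),W[:,1].max(),'y at near end',W[W[:,0]<W[:,0].min()+.03][:,1].min(),W[W[:,0]<W[:,0].min()+.03][:,1].max())
print('pcentre px',proj(f,[.564,-.146,.078]))
plan([(.45,-.146,.42,88.8,0,2),(.538,-.145,.42,88.8,0),(.538,-.145,.30,88.8,0)])
```

```text
5870.5 (285, 143, 66, 103)
x 0.49136902391544923 0.6425511105246355 y -0.17670029379970392 -0.11585216826989025 y at near end -0.1754578495963774 -0.1161358690992248
pcentre px [318.23484838 200.94053063]
now [ 0.4724 -0.1438  0.1991] [-179.9   28.2  179.1] t 23.35 F [ 0.3 -0.6  1.5] w 0.0854 q [ 1.13  0.34 -1.04  2.31  0.97  0.26  0.85]
(0.45, -0.146, 0.42, 88.8, 0, 2) -> 2 calls of 10 x [-0.105, 0.03, -0.549, 0.184, 0.185, 0.735]
(0.538, -0.145, 0.42, 88.8, 0) -> 1 calls of 10 x [0.014, 0.44, 0.0, 0.0, 0.0, 0.0]
(0.538, -0.145, 0.3, 88.8, 0) -> 1 calls of 10 x [0.0, -0.0, 0.6, 0.0, 0.0, 0.0]
```

View pics/w5.png

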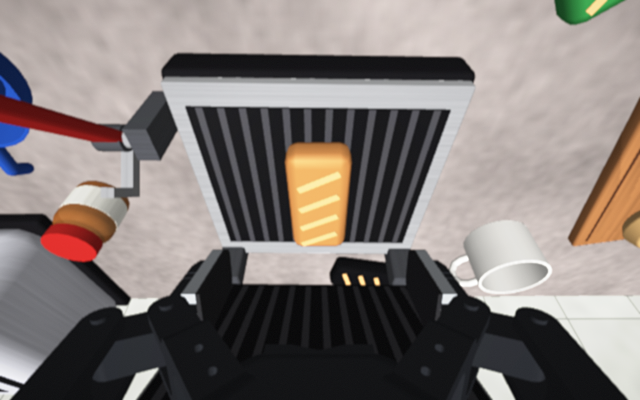

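The wrist view shows the roll (285–351, 143–246) lying straight along the ribs, centred between the plate's sides (187–450 at row 107). I'll check the front-to-back placing numerically.

Run:
```python
from h import *
f=pickle.load(open('w5.pkl','rb'))
print('plate front',onz(f,318,106.5,.062),'plate back',onz(f,318,242,.062))
for z in(.064,.07): print('roll near bottom',z,onz(f,318,143,z))
for z in(.085,.094): print('roll far',z,onz(f,318,246,z))
print('plate sides',onz(f,187,107,.062),onz(f,450,110,.062))
```

```text
plate front [ 0.46661632 -0.1445041   0.062     ] plate back [ 0.65887926 -0.14804131  0.062     ]
roll near bottom 0.064 [ 0.50199266 -0.14514789  0.064     ]
roll near bottom 0.07 [ 0.49756875 -0.14504535  0.07      ]
roll far 0.085 [ 0.6340863  -0.14750409  0.085     ]
roll far 0.094 [ 0.62087398 -0.14722929  0.094     ]
plate sides [ 0.46535843 -0.25272534  0.062     ] [ 0.47157441 -0.03490879  0.062     ]
```

The roll is within about 2 mm of the middle, so I'll go to the handle.

move_arm([
  [[-0.1,0.03,-0.55,0.18,0.185,0.735,1],[-0.1,0.03,-0.55,0.18,0.185,0.735,1],[-0.1,0.03,-0.55,0.18,0.185,0.735,1],[-0.1,0.03,-0.55,0.18,0.185,0.735,1],[-0.1,0.03,-0.55,0.18,0.185,0.735,1],[-0.1,0.03,-0.55,0.18,0.185,0.735,1],[-0.1,0.03,-0.55,0.18,0.185,0.735,1],[-0.1,0.03,-0.55,0.18,0.185,0.735,1],[-0.1,0.03,-0.55,0.18,0.185,0.735,1],[-0.1,0.03,-0.55,0.18,0.185,0.735,1]],
])

```text
clock: 24.35
position: [0.4506, -0.1386, 0.3069]
tool_rot: [3.032, 0.244, 2.308]
force: [-0.4, -0.9, 0.5]
grip_width: 0.0857
finger_force: 0.0
```

move_arm([
  [[-0.1,0.03,-0.55,0.18,0.185,0.735,0],[-0.1,0.03,-0.55,0.18,0.185,0.735,0],[-0.1,0.03,-0.55,0.18,0.185,0.735,0],[-0.1,0.03,-0.55,0.18,0.185,0.735,0],[-0.1,0.03,-0.55,0.18,0.185,0.735,0],[-0.1,0.03,-0.55,0.18,0.185,0.735,0],[-0.1,0.03,-0.55,0.18,0.185,0.735,0],[-0.1,0.03,-0.55,0.18,0.185,0.735,0],[-0.1,0.03,-0.55,0.18,0.185,0.735,0],[-0.1,0.03,-0.55,0.18,0.185,0.735,0]],
])

```text
clock: 25.35
position: [0.4493, -0.1466, 0.4182]
tool_rot: [3.136, -0.004, 1.547]
force: [0.9, 0.2, 0.8]
grip_width: 0.0426
finger_force: 0.0
```

Run:
```python
from h import *
plan([(.538,-.145,.40,88.8,0),(.538,-.145,.30,88.8,0)])
s=grab_frame('scene');pickle.dump(s,open('scene1.pkl','wb'))
t=grab_frame('top');pickle.dump(t,open('top1.pkl','wb'))
c=np.vstack([cv2.resize(s['color'][110:220,200:360],(640,440)) ])
a=pickle.load(open('scene.pkl','rb'))
d=cv2.absdiff(a['color'],s['color'])[150:290,240:360].max(2);print('lid changed px',(d>60).sum())
```

```text
now [ 0.4493 -0.1466  0.4182] [179.7  -0.3  88.7] t 25.35 F [0.9 0.2 0.8] w 0.0426 q [ 1.08  0.22 -1.06  1.66  0.19  1.36 -0.03]
(0.538, -0.145, 0.4, 88.8, 0) -> 1 calls of 10 x [0.018, 0.443, 0.092, 0.006, -0.004, -0.002]
(0.538, -0.145, 0.3, 88.8, 0) -> 1 calls of 10 x [0.0, -0.0, 0.5, 0.0, 0.0, 0.0]
lid changed px 0
```

move_arm([
  [[0.02,0.44,0.09,0.006,0,0,0.15],[0.02,0.44,0.09,0.006,0,0,0.15],[0.02,0.44,0.09,0.006,0,0,0.15],[0.02,0.44,0.09,0.006,0,0,0.15],[0.02,0.44,0.09,0.006,0,0,0.15],[0.02,0.44,0.09,0.006,0,0,0.15],[0.02,0.44,0.09,0.006,0,0,0.15],[0.02,0.44,0.09,0.006,0,0,0.15],[0.02,0.44,0.09,0.006,0,0,0.15],[0.02,0.44,0.09,0.006,0,0,0.15]],
])

```text
clock: 26.45
position: [0.5383, -0.1437, 0.3997]
tool_rot: [-3.141, -0.007, 1.552]
force: [-0.2, -0.3, -0.4]
grip_width: 0.049
finger_force: 0.0
```

Run:
```python
from h import *
f=wrist('w6');print('bar px expected',proj(f,[.538,-.145,.317]),proj(f,[.538,-.075,.317]),proj(f,[.538,-.215,.317]))
plan([(.538,-.145,.30,88.8,0)])
```

```text
bar px expected [317.50535428 202.71079127] [315.5319884  110.92607505] [319.16192592 279.7608503 ]
now [ 0.5391 -0.1436  0.3992] [-180.    -0.4   89. ] t 26.5 F [ 0.  -0.1 -1.4] w 0.0493 q [ 0.86  0.42 -1.01  1.5   0.35  1.42 -0.18]
(0.538, -0.145, 0.3, 88.8, 0) -> 1 calls of 10 x [-0.009, -0.005, 0.496, -0.001, -0.007, 0.003]
```

View pics/w6.png

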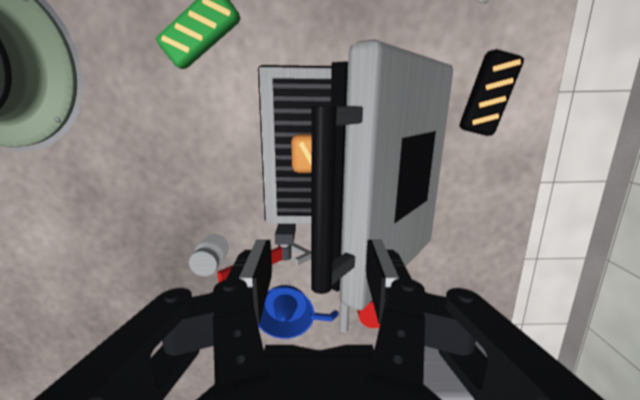

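The wrist view shows the bar between the open fingers at columns 313–332, about 3 mm farther back than estimated. The lid edge is at column 345 and beyond. I'll descend and pinch at x≈0.541.

move_arm([
  [[0,0.01,0.48,0,0,0,0.15],[0,0.01,0.48,0,0,0,0.15],[0,0.01,0.48,0,0,0,0.15],[0,0.01,0.48,0,0,0,0.15],[0,0.01,0.48,0,0,0,0.15],[0,0.01,0.48,0,0,0,0.15],[0,0.01,0.48,0,0,0,0.15],[0,0.01,0.48,0,0,0,0.15],[0,0.01,0.48,0,0,0,0.15],[0,0.01,0.48,0,0,0,0.15]],
])

```text
clock: 27.5
position: [0.5395, -0.143, 0.3031]
tool_rot: [-3.141, -0.007, 1.552]
force: [-0.1, 0.2, 0.6]
grip_width: 0.0492
finger_force: 0.0
```

move_arm([
  [[0,0,0,0,0,0,-1],[0,0,0,0,0,0,-1],[0,0,0,0,0,0,-1],[0,0,0,0,0,0,-1],[0,0,0,0,0,0,-1],[0,0,0,0,0,0,-1],[0,0,0,0,0,0,-1],[0,0,0,0,0,0,-1],[0,0,0,0,0,0,-1],[0,0,0,0,0,0,-1]],
], grip_force=20)

```text
clock: 28.5
position: [0.5397, -0.143, 0.304]
tool_rot: [-3.142, -0.007, 1.552]
force: [4.0, 0.5, -1.6]
grip_width: 0.0173
finger_force: 20.7
```

Run:
```python
from h import *
o=observe();p=np.array(o['position']);print(p,o['force'],o['grip_width'])
# follow arc: bar = pinch point; keep TCP->bar offset constant (bar assumed on circle at TCP x)
hx,hz=.684,.105;rad=.256
a0=np.arccos((hx-p[0])/rad);bz=hz+rad*np.sin(a0);print('bar z est',bz,'tcp below bar',bz-p[2],'theta',a0-.0784)
off=p[2]-bz
aE=.0784
A=np.linspace(a0,aE,5)
for a in A: print('theta',round(a-.0784,3),'TCP x,z',round(hx-rad*np.cos(a),4),round(hz+rad*np.sin(a)+off,4))
B=np.linspace(a0,aE,41)
xz=np.c_[hx-rad*np.cos(B),hz+rad*np.sin(B)]
d=np.diff(xz,axis=0)/.02
for k in range(0,40,5): print('rows',k,k+4,'y',d[k:k+5,0].mean().round(3),'z',(-d[k:k+5,1].mean()).round(3))
```

```text
[ 0.53965882 -0.1430184   0.30398251] [ 4.04474829  0.50679598 -1.62261245] 0.017256771033896254
bar z est 0.3164275833342559 tcp below bar 0.012445076130296884 theta 0.8933770881559558
theta 0.893 TCP x,z 0.5397 0.304
theta 0.67 TCP x,z 0.4964 0.2668
theta 0.447 TCP x,z 0.4625 0.2209
theta 0.223 TCP x,z 0.4396 0.1686
theta 0.0 TCP x,z 0.4288 0.1126
rows 0 4 y -0.227 z 0.174
rows 5 9 y -0.206 z 0.198
rows 10 14 y -0.182 z 0.22
rows 15 19 y -0.157 z 0.239
rows 20 24 y -0.129 z 0.255
rows 25 29 y -0.1 z 0.268
rows 30 34 y -0.07 z 0.277
rows 35 39 y -0.038 z 0.283
```

Bar pinched (17.3 mm). I'll follow the arc down slowly.

move_arm([
  [[0,-0.227,0.174,0,0,0,-1],[0,-0.227,0.174,0,0,0,-1],[0,-0.227,0.174,0,0,0,-1],[0,-0.227,0.174,0,0,0,-1],[0,-0.227,0.174,0,0,0,-1],[0,-0.206,0.198,0,0,0,-1],[0,-0.206,0.198,0,0,0,-1],[0,-0.206,0.198,0,0,0,-1],[0,-0.206,0.198,0,0,0,-1],[0,-0.206,0.198,0,0,0,-1]],
])

```text
clock: 29.5
position: [0.4959, -0.1419, 0.2663]
tool_rot: [-3.141, -0.007, 1.552]
force: [3.9, 2.9, 0.8]
grip_width: 0.0171
finger_force: 20.9
```

move_arm([
  [[0,-0.182,0.22,0,0,0,-1],[0,-0.182,0.22,0,0,0,-1],[0,-0.182,0.22,0,0,0,-1],[0,-0.182,0.22,0,0,0,-1],[0,-0.182,0.22,0,0,0,-1],[0,-0.157,0.239,0,0,0,-1],[0,-0.157,0.239,0,0,0,-1],[0,-0.157,0.239,0,0,0,-1],[0,-0.157,0.239,0,0,0,-1],[0,-0.157,0.239,0,0,0,-1]],
])

```text
clock: 30.5
position: [0.4622, -0.1411, 0.2204]
tool_rot: [-3.142, -0.007, 1.552]
force: [4.3, 2.7, 0.8]
grip_width: 0.0172
finger_force: 21.3
```

move_arm([
  [[0,-0.129,0.255,0,0,0,-1],[0,-0.129,0.255,0,0,0,-1],[0,-0.129,0.255,0,0,0,-1],[0,-0.129,0.255,0,0,0,-1],[0,-0.129,0.255,0,0,0,-1],[0,-0.1,0.268,0,0,0,-1],[0,-0.1,0.268,0,0,0,-1],[0,-0.1,0.268,0,0,0,-1],[0,-0.1,0.268,0,0,0,-1],[0,-0.1,0.268,0,0,0,-1]],
])

```text
clock: 31.5
position: [0.4394, -0.1405, 0.1681]
tool_rot: [-3.141, -0.007, 1.552]
force: [1.3, -1.8, 2.8]
grip_width: 0.0169
finger_force: 22.1
```

Run:
```python
from h import *
plan([(.4288,-.142,.1126,88.9,0)])
```

```text
now [ 0.4394 -0.1405  0.1681] [-180.    -0.4   88.9] t 31.5 F [ 1.3 -1.8  2.8] w 0.0169 q [ 0.9   0.5  -0.93  2.05  0.52  0.85 -0.35]
(0.4288, -0.142, 0.1126, 88.9, 0) -> 1 calls of 10 x [-0.01, -0.053, 0.277, -0.0, -0.006, 0.001]
```

move_arm([
  [[0,-0.07,0.25,0,0,0,-1],[0,-0.07,0.25,0,0,0,-1],[0,-0.06,0.25,0,0,0,-1],[0,-0.06,0.25,0,0,0,-1],[0,-0.05,0.23,0,0,0,-1],[0,-0.05,0.23,0,0,0,-1],[0,-0.04,0.22,0,0,0,-1],[0,-0.04,0.22,0,0,0,-1],[0,-0.03,0.2,0,0,0,-1],[0,-0.03,0.2,0,0,0,-1]],
])

```text
clock: 32.5
position: [0.4293, -0.1401, 0.1222]
tool_rot: [-3.141, -0.007, 1.552]
force: [-0.4, -5.7, 2.5]
grip_width: 0.0172
finger_force: 22.7
```

move_arm([
  [[0,-0.01,0.09,0,0,0,-1],[0,-0.01,0.08,0,0,0,-1],[0,-0.01,0.07,0,0,0,-1],[0,-0.01,0.06,0,0,0,-1],[0,0,0.05,0,0,0,-1],[0,0,0.05,0,0,0,-1],[0,0,0.05,0,0,0,-1],[0,0,0.03,0,0,0,-1],[0,0,0,0,0,0,-1],[0,0,0,0,0,0,-1]],
])

```text
clock: 33.5
position: [0.4282, -0.14, 0.1126]
tool_rot: [-3.141, -0.007, 1.552]
force: [0.0, -6.4, -1.7]
grip_width: 0.0173
finger_force: 22.6
```

move_arm([
  [[0,0,0.03,0,0,0,-1],[0,0,0.03,0,0,0,-1],[0,0,0.03,0,0,0,-1],[0,0,0.03,0,0,0,-1],[0,0,0,0,0,0,-1],[0,0,0,0,0,0,-1],[0,0,0,0,0,0,-1],[0,0,0,0,0,0,-1],[0,0,0,0,0,0,-1],[0,0,0,0,0,0,-1]],
])

```text
clock: 34.5
position: [0.428, -0.14, 0.1101]
tool_rot: [-3.14, -0.007, 1.552]
force: [-1.3, -5.8, -1.0]
grip_width: 0.0171
finger_force: 22.7
```

move_arm([
  [[0,0,0.03,0,0,0,-1],[0,0,0.03,0,0,0,-1],[0,0,0.03,0,0,0,-1],[0,0,0.03,0,0,0,-1],[0,0,0,0,0,0,-1],[0,0,0,0,0,0,-1],[0,0,0,0,0,0,-1],[0,0,0,0,0,0,-1],[0,0,0,0,0,0,-1],[0,0,0,0,0,0,-1]],
])

```text
clock: 35.5
position: [0.4278, -0.14, 0.1077]
tool_rot: [-3.14, -0.006, 1.552]
force: [-2.3, -5.4, -0.3]
grip_width: 0.0172
finger_force: 22.8
```

Run:
```python
from h import *
o=observe();print(o['position'],o['force'],o['moment'],o['finger_force'])
s=grab_frame('scene');cv2.imwrite('pics/s2.png',cv2.resize(s['color'][110:310,180:400],(770,700))[:,:,::-1]);pickle.dump(s,open('scene2.pkl','wb'))
# expected handle ends when shut (if visible), lid top front corners
for P in((.4293,-.068,.125),(.4293,-.218,.125),(.474,-.0195,.141),(.474,-.2695,.141),(.684,-.0235,.141),(.684,-.2735,.141)): print(P,proj(s,P).round(1))
```

```text
[ 0.4278093  -0.14001537  0.10765513] [-2.31724453 -5.35116804 -0.28713466] [-1.22324494  0.38577847 -0.07636438] 22.780959606170654
(0.4293, -0.068, 0.125) [277.6 179.2]
(0.4293, -0.218, 0.125) [232.6 202.7]
(0.474, -0.0195, 0.141) [301.3 174.5]
(0.474, -0.2695, 0.141) [224.8 215.5]
(0.684, -0.0235, 0.141) [356.5 211.8]
(0.684, -0.2735, 0.141) [278.4 263.5]
```

move_arm([
  [[0,0,0.03,0,0,0,-1],[0,0,0.03,0,0,0,-1],[0,0,0.03,0,0,0,-1],[0,0,0.03,0,0,0,-1],[0,0,0,0,0,0,-1],[0,0,0,0,0,0,-1],[0,0,0,0,0,0,-1],[0,0,0,0,0,0,-1],[0,0,0,0,0,0,-1],[0,0,0,0,0,0,-1]],
])

```text
clock: 36.55
position: [0.4278, -0.1399, 0.1061]
tool_rot: [-3.14, -0.006, 1.552]
force: [-12.0, -3.6, 30.2]
grip_width: 0.017
finger_force: 26.0
```

Run:
```python
from h import *
s=pickle.load(open('scene2.pkl','rb'))
t=grab_frame('top');pickle.dump(t,open('top2.pkl','wb'))
# vertical intensity profiles crossing lid's right-side top edge, front part
g=cv2.cvtColor(s['color'],cv2.COLOR_RGB2GRAY)
for fr in(.3,.6,.9):
    P=np.array([.474+.21*fr,-.2695-.004*fr,.141]);u,v=proj(s,P);u=int(round(u))
    col=g[int(v)-14:int(v)+20,u].astype(int);print('u',u,'v exp',round(v,1),'v0',int(v)-14,col.tolist())
```

```text
u 240 v exp 228.8 v0 214 [194, 195, 195, 193, 193, 193, 194, 193, 193, 191, 192, 193, 193, 193, 187, 176, 160, 143, 130, 121, 114, 106, 98, 88, 72, 60, 59, 86, 132, 171, 189, 193, 193, 192]
u 255 v exp 242.9 v0 228 [195, 194, 193, 191, 191, 193, 194, 194, 193, 192, 194, 192, 190, 186, 179, 168, 154, 141, 130, 122, 115, 108, 101, 90, 75, 63, 60, 77, 117, 160, 183, 190, 189, 191]
u 272 v exp 258.2 v0 244 [189, 187, 188, 190, 192, 192, 190, 189, 191, 193, 193, 191, 188, 182, 175, 165, 152, 139, 131, 123, 117, 112, 105, 94, 78, 69, 66, 80, 115, 153, 175, 185, 191, 194]
```

The force rose sharply to 30 N exactly where the bar would be at its shut height. In the scene image the lid's top edge is also at the expected row, so the lid is fully shut. I'll let go, rise, and check the lid's pin near the lever.

move_arm([
  [[0,0,0,0,0,0,0.1],[0,0,0,0,0,0,0.1],[0,0,0,0,0,0,0.1],[0,0,0,0,0,0,0.1],[0,0,0,0,0,0,0.1],[0,0,-0.3,0,0,0,0.1],[0,0,-0.6,0,0,0,0.1],[0,0,-1,0,0,0,0.1],[0,0,-1,0,0,0,0.1],[0,0,-1,0,0,0,0.1]],
])

```text
clock: 37.6
position: [0.4286, -0.14, 0.1854]
tool_rot: [-3.142, -0.007, 1.553]
force: [0.1, -0.5, 0.7]
grip_width: 0.047
finger_force: 0.0
```

Run:
```python
from h import *
t=pickle.load(open('top.pkl','rb'));s=pickle.load(open('scene.pkl','rb'))
print('pin tip open',tri(t,(442,183),s,(226,199)))
s2=grab_frame('scene');a=pickle.load(open('scene2.pkl','rb'));t2=pickle.load(open('top2.pkl','rb'))
g=cv2.cvtColor(s2['color'],cv2.COLOR_RGB2GRAY);print(g[228:262,255].tolist())
for n,f in(('top',t2),('scene',s2)):
    h=cv2.cvtColor(f['color'],cv2.COLOR_RGB2HSV);k=(((h[...,0]<6)|(h[...,0]>174))&(h[...,1]>170)&(h[...,2]>90)).astype(np.uint8)
    for c in cv2.findContours(k,0,1)[0]:
        if cv2.contourArea(c)>60: print(n,'red',cv2.boxPoints(cv2.minAreaRect(c)).round(1).tolist())
plan([(.415,-.309,.22,88.8,0),(.415,-.309,.16,88.8,0)])
```

```text
pin tip open (array([ 0.56239352, -0.30785713,  0.2678616 ]), np.float64(0.0027317064218307595))
[195, 195, 192, 190, 192, 194, 194, 194, 193, 193, 192, 192, 190, 186, 180, 169, 155, 141, 129, 122, 115, 108, 100, 89, 76, 64, 61, 76, 116, 161, 184, 190, 190, 190]
top red [[424.29998779296875, 229.1999969482422], [431.79998779296875, 227.3000030517578], [439.20001220703125, 256.8999938964844], [431.70001220703125, 258.79998779296875]]
top red [[463.0, 159.0], [483.0, 159.0], [483.0, 178.0], [463.0, 178.0]]
scene red [[191.0, 301.0], [216.0, 301.0], [216.0, 324.0], [191.0, 324.0]]
scene red [[189.60000610351562, 200.8000030517578], [195.60000610351562, 197.5], [215.60000610351562, 234.60000610351562], [209.60000610351562, 237.8000030517578]]
now [ 0.4298 -0.1401  0.1879] [179.8  -0.3  89. ] t 37.65 F [3.9 0.2 3.9] w 0.0472 q [ 0.94  0.45 -0.97  2.05  0.48  0.88 -0.31]
(0.415, -0.309, 0.22, 88.8, 0) -> 1 calls of 10 x [-0.845, -0.057, -0.163, 0.003, -0.005, 0.003]
(0.415, -0.309, 0.16, 88.8, 0) -> 1 calls of 10 x [0.0, -0.0, 0.3, 0.0, 0.0, 0.0]
```

move_arm([
  [[-0.84,-0.06,-0.16,0,0,0,-1],[-0.84,-0.06,-0.16,0,0,0,-1],[-0.84,-0.06,-0.16,0,0,0,-1],[-0.84,-0.06,-0.16,0,0,0,-1],[-0.84,-0.06,-0.16,0,0,0,-1],[-0.84,-0.06,-0.16,0,0,0,-1],[-0.84,-0.06,-0.16,0,0,0,-1],[-0.84,-0.06,-0.16,0,0,0,-1],[-0.84,-0.06,-0.16,0,0,0,-1],[-0.84,-0.06,-0.16,0,0,0,-1]],
])

```text
clock: 38.65
position: [0.4134, -0.3088, 0.2156]
tool_rot: [3.141, -0.007, 1.552]
force: [0.7, 0.1, 0.6]
grip_width: -0.0001
finger_force: 0.0
```

Run:
```python
from h import *
plan([(.418,-.309,.160,88.8,0)])
A=np.linspace(.73,0,21);r=.085
xz=np.c_[.481-r*np.cos(A)-.005*np.sin(A)*-1*0, .085+r*np.sin(A)+.005*np.cos(A)]
print(xz[[0,5,10,15,20]].round(4)); d=np.diff(xz,axis=0)/.02
for k in range(0,20,5): print(k,d[k:k+5].mean(0).round(3))
```

```text
now [ 0.4134 -0.3088  0.2156] [180.   -0.4  89. ] t 38.65 F [0.7 0.1 0.6] w -0.0001 q [ 1.22  0.51 -0.94  1.87  0.48  1.01  0.06]
(0.418, -0.309, 0.16, 88.8, 0) -> 1 calls of 10 x [-0.002, 0.023, 0.278, 0.0, -0.006, 0.003]
[[0.4177 0.1454]
 [0.4084 0.1335]
 [0.4016 0.12  ]
 [0.3974 0.1053]
 [0.396  0.09  ]]
0 [-0.092 -0.119]
5 [-0.068 -0.135]
10 [-0.042 -0.147]
15 [-0.014 -0.153]
```

move_arm([
  [[0,0.02,0.28,0,0,0,-1],[0,0.02,0.28,0,0,0,-1],[0,0.02,0.28,0,0,0,-1],[0,0.02,0.28,0,0,0,-1],[0,0.02,0.28,0,0,0,-1],[0,0.02,0.28,0,0,0,-1],[0,0.02,0.28,0,0,0,-1],[0,0.02,0.28,0,0,0,-1],[0,0.02,0.26,0,0,0,-1],[0,0.02,0.2,0,0,0,-1]],
])

```text
clock: 39.65
position: [0.4175, -0.3078, 0.1601]
tool_rot: [-3.141, -0.007, 1.552]
force: [0.2, -0.1, -0.3]
grip_width: 0.0003
finger_force: 0.0
```

move_arm([
  [[0,-0.05,0.15,0,0,0,-1],[0,-0.09,0.15,0,0,0,-1],[0,-0.09,0.15,0,0,0,-1],[0,-0.09,0.15,0,0,0,-1],[0,-0.09,0.15,0,0,0,-1],[0,-0.09,0.15,0,0,0,-1],[0,-0.08,0.15,0,0,0,-1],[0,-0.08,0.15,0,0,0,-1],[0,-0.07,0.15,0,0,0,-1],[0,-0.06,0.15,0,0,0,-1]],
])

```text
clock: 40.65
position: [0.4015, -0.3074, 0.1303]
tool_rot: [-3.141, -0.007, 1.552]
force: [-0.8, 0.2, 0.1]
grip_width: 0.0001
finger_force: 0.6
```

Run:
```python
from h import *
plan([(.398,-.309,.092,88.8,0)])
```

```text
now [ 0.4015 -0.3074  0.1303] [-180.    -0.4   88.9] t 40.65 F [-0.8  0.2  0.1] w 0.0001 q [ 1.16  0.61 -0.85  1.97  0.61  0.84 -0.04]
(0.398, -0.309, 0.092, 88.8, 0) -> 1 calls of 10 x [-0.009, -0.018, 0.191, -0.0, -0.007, 0.002]
```

move_arm([
  [[0,-0.02,0.19,0,0,0,-1],[0,-0.02,0.19,0,0,0,-1],[0,-0.02,0.19,0,0,0,-1],[0,-0.02,0.19,0,0,0,-1],[0,-0.02,0.19,0,0,0,-1],[0,-0.02,0.19,0,0,0,-1],[0,-0.02,0.19,0,0,0,-1],[0,-0.02,0.19,0,0,0,-1],[0,-0.02,0.15,0,0,0,-1],[0,-0.02,0.1,0,0,0,-1]],
])

```text
clock: 41.65
position: [0.3976, -0.3071, 0.0949]
tool_rot: [-3.141, -0.007, 1.552]
force: [-0.3, 0.4, 0.5]
grip_width: 0.0
finger_force: 0.6
```

```bash
cat >> h.py <<'E'
def red():
    for n in('scene','top'):
        f=grab_frame(n);h=cv2.cvtColor(f['color'],cv2.COLOR_RGB2HSV);k=(((h[...,0]<6)|(h[...,0]>174))&(h[...,1]>170)&(h[...,2]>90)).astype(np.uint8)
        for c in cv2.findContours(k,0,1)[0]:
            if cv2.contourArea(c)>30: print(n,'red',cv2.boxPoints(cv2.minAreaRect(c)).round(1).tolist())
        print('exp tip down',proj(f,[.361,-.307,.085]).round(1),'pivot',proj(f,[.481,-.3095,.085]).round(1))
E
python3 - <<'E'
from h import *
red();plan([(.395,-.309,.09,88.8,0)])
E
```

```text
scene red [[188.6999969482422, 303.70001220703125], [213.5, 298.70001220703125], [218.10000610351562, 321.6000061035156], [193.3000030517578, 326.5]]
scene red [[197.0, 226.0], [201.89999389648438, 221.5], [214.10000610351562, 234.89999389648438], [209.1999969482422, 239.39999389648438]]
exp tip down [191. 217.] pivot [215.7 241.3]
top red [[424.0, 230.0], [431.0, 230.0], [431.0, 252.0], [424.0, 252.0]]
top red [[463.0, 159.0], [483.0, 159.0], [483.0, 178.0], [463.0, 178.0]]
exp tip down [428.9 270. ] pivot [427.7 224.5]
now [ 0.3977 -0.307   0.0949] [-180.    -0.4   88.9] t 41.75 F [ 0.2 -0.2  0.4] w 0.0001 q [ 1.13  0.66 -0.81  2.    0.67  0.78 -0.09]
(0.395, -0.309, 0.09, 88.8, 0) -> 1 calls of 10 x [-0.01, -0.013, 0.025, -0.0, -0.007, 0.002]
```

The lever is following. I'll press to its stop.

move_arm([
  [[0,0,0.05,0,0,0,-1],[0,0,0.05,0,0,0,-1],[0,0,0.05,0,0,0,-1],[0,0,0.05,0,0,0,-1],[0,0,0.05,0,0,0,-1],[0,0,0,0,0,0,-1],[0,0,0,0,0,0,-1],[0,0,0,0,0,0,-1],[0,0,0,0,0,0,-1],[0,0,0,0,0,0,-1]],
])

```text
clock: 42.75
position: [0.3977, -0.307, 0.0902]
tool_rot: [-3.141, -0.007, 1.552]
force: [0.2, 0.7, 0.2]
grip_width: 0.0001
finger_force: 0.0
```

move_arm([
  [[0,0,0.04,0,0,0,-1],[0,0,0.04,0,0,0,-1],[0,0,0.02,0,0,0,-1],[0,0,0,0,0,0,-1],[0,0,0,0,0,0,-1],[0,0,0,0,0,0,-1],[0,0,0,0,0,0,-1],[0,0,0,0,0,0,-1],[0,0,0,0,0,0,-1],[0,0,0,0,0,0,-1]],
])

```text
clock: 43.75
position: [0.3978, -0.3071, 0.0892]
tool_rot: [-3.141, -0.006, 1.552]
force: [-8.3, 2.9, 27.6]
grip_width: 0.0
finger_force: 14.5
```

It reached a hard stop at z≈0.089 (level, 28 N). I'll lift off and check.

move_arm([
  [[0,0,-0.1,0,0,0,-1],[0,0,-0.5,0,0,0,-1],[0,0,-1,0,0,0,-1],[0,0,-1,0,0,0,-1],[0,0,-1,0,0,0,-1],[0,0,-1,0,0,0,-1],[0,0,-1,0,0,0,-1],[0,0,-1,0,0,0,-1],[0,0,-1,0,0,0,-1],[0,0,-1,0,0,0,-1]],
])

```text
clock: 44.75
position: [0.3977, -0.308, 0.2615]
tool_rot: [-3.141, -0.007, 1.553]
force: [-0.5, -0.8, -0.5]
grip_width: -0.0001
finger_force: 0.0
```

move_arm([
  [[-1,0,0,0,0,0,-1],[-1,0,0,0,0,0,-1],[-1,0,0,0,0,0,-1],[-1,0,0,0,0,0,-1],[-1,0,0,0,0,0,-1],[-1,0,0,0,0,0,-1],[-1,0,0,0,0,0,-1],[-1,0,0,0,0,0,-1],[-1,0,0,0,0,0,-1],[0,0,0,0,0,0,-1]],
])

```text
clock: 45.75
position: [0.3932, -0.4908, 0.2579]
tool_rot: [-3.141, -0.007, 1.549]
force: [-0.8, -0.0, -1.5]
grip_width: -0.0003
finger_force: 0.0
```

Run:
```python
from h import *
red()
f=grab_frame('scene');g=cv2.cvtColor(f['color'],cv2.COLOR_RGB2GRAY);print('lid edge',g[236:260,255].tolist())
for n in('top','scene'):
    a=pickle.load(open(n+'.pkl','rb'))['color'];b=grab_frame(n)['color'];d=(cv2.absdiff(a,b).max(2)>50).astype(np.uint8)
    for c in cv2.findContours(cv2.dilate(d,np.ones((5,5))),0,1)[0]:
        if cv2.contourArea(c)>60: print(n,'changed',cv2.boundingRect(c))
print(observe()['position'],observe()['clock'])
```

```text
scene red [[191.0, 301.0], [216.0, 301.0], [216.0, 324.0], [191.0, 324.0]]
scene red [[189.0, 219.0], [193.5, 214.5], [214.0, 235.0], [209.5, 239.5]]
exp tip down [191. 217.] pivot [215.7 241.3]
top red [[424.0, 230.0], [432.0, 230.0], [432.0, 271.0], [424.0, 271.0]]
top red [[463.0, 159.0], [484.0, 159.0], [484.0, 178.0], [463.0, 178.0]]
exp tip down [428.9 270. ] pivot [427.7 224.5]
lid edge [191, 190, 191, 190, 187, 183, 177, 167, 153, 139, 128, 120, 113, 107, 98, 88, 76, 62, 60, 77, 116, 158, 182, 188]
top changed (599, 274, 41, 9)
top changed (410, 209, 32, 65)
top changed (518, 205, 122, 195)
top changed (188, 195, 33, 44)
top changed (319, 138, 103, 114)
scene changed (221, 236, 9, 12)
scene changed (284, 227, 67, 44)
scene changed (186, 195, 31, 48)
scene changed (224, 172, 128, 96)
scene changed (363, 156, 42, 25)
scene changed (248, 130, 87, 50)
scene changed (0, 123, 48, 54)
scene changed (0, 92, 8, 20)
scene changed (198, 83, 9, 12)
scene changed (163, 43, 17, 18)
scene changed (176, 0, 42, 73)
scene changed (109, 0, 43, 33)
scene changed (0, 0, 115, 207)
scene changed (0, 0, 53, 32)
[ 0.39452529 -0.48754852  0.25900671] 46.0
```

The lever tip is at its fully-down pixels, the lid is shut, and only the grill, the roll and the arm have changed. Handing in.

```bash
python3 -c "
from workcell import job_done
print(job_done())"
```

```text
the job is handed in; nothing more can be done
None
```

I laid the roll along the ribs within about 2 mm of the plate's middle, lowered the lid gently until fully shut, then pressed the red lever down to its stop. The bystanders show no movement, and I handed the job in at about 46 s.

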